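# Load a specimen cup and latch the sprung clamp of a bench mixer

### The job

Stand the yellow-lidded specimen cup upright in the empty nest of the bench mixer, swing the sprung clamp down over the two cups and, while holding it down, turn its stirrup handle fully home so that the latch keeps the clamp shut. Then let go and press the green start button. Never let the unlatched clamp fly back, keep the cups upright, and leave the cup already in the mixer and the other things on the bench where they are.

Things in the scene. Friction and masses are not known exactly. Their poses are not given: they have to be found in the camera images.
- mixer: white bench mixer, fixed, housing 54 mm high, -105 to 105 mm in x, -165 to 125 mm in y. Origin: on the bench below the centre of its platform, whose mat is 66 mm up. x points from its front to its rear, where the clamp is hinged; y to its left, z up. A steel latch keeper 34 mm wide (y), 68 mm high over the mat, stands at the front centre, x = -97 to -73 mm
- empty_nest (a point): centre of the mat in the empty left nest (x = 0, y = +55 mm on the mixer), where the middle of the cup's underside belongs. A nest is a grey collar on the mat, 9 mm high, 57 mm wide inside, flared to 62 mm at the top; axes as the mixer's
- full_nest (a point): the same point of the right nest (y = -55 mm), which already holds a red-lidded cup
- clamp_hinge (a point): middle of the clamp's hinge axis, at x = 78, y = 0, z = 142.5 mm in the mixer's frame; the axis runs along the mixer's y; with the clamp open its arm reaches 295 mm above the bench
- clamp (a joint): blue clamp: arm 24 x 6 mm from hinge to front, cross plate 172 (y) x 48 mm that comes over both lids. 0 = fully down on its stop, level, 1 mm over the lids; grows as it swings up and back; 1.75 rad = open at the rear stop, just past upright, held by a torsion spring. Needs about 1 N at the handle at first, 5 N at the bottom; let go unlatched it flies open; latched it rises about 0.02 rad
- handle (a joint): stirrup handle about its spindle, square to the arm, 135 mm from the hinge axis. 0 = crossbar parallel to the hinge axis, latch free; turns counterclockwise from above to 1.5 rad = home at its stop, crossbar along the arm, tongue under the keeper. Passes the keeper on the way down only below 0.3 rad; the tongue goes under it only with the clamp within 0.02 rad of fully down. Friction 0.03 N m
- handle_bar (a point): middle of the handle's black round crossbar, 13 mm thick, carried by legs at both ends 55 mm apart, with a free gap of 29 mm under it for a finger. Clamp down: at x = -57, y = 0, z = 194.5 mm in the mixer's frame; open: behind the leaning arm, about x = 153, z = 266 mm. z axis = spindle, away from the arm; y axis = crossbar
- start (a joint): travel of the green start button, 20 mm wide, on top of the right front of the housing: 0 = up, 0.005 m = fully down, about 4 N; springs back
- start_top (a point): centre of the top face of the start button while it is up, at x = -50, y = -138, z = 75.5 mm in the mixer's frame; pressed straight down
- cup_yellow_mid (a point): centre, half-way up, of the specimen cup with the yellow lid, loose on the bench: 68 mm high, lid 69 mm wide and 14 mm high, white body below it tapering from 60 mm to 50 mm wide at its foot; 55 to 115 g; lid screwed on
- cup_loaded_mid (a point): centre, half-way up, of the red-lidded cup (same shape) that already stands in the mixer's right nest
- cup_spare_mid (a point): centre, half-way up, of another red-lidded cup of the same shape on the bench, to be left alone
- dish: red petri dish on the bench, 93 mm wide, 14 mm high; origin at the centre of its underside; to be left alone
- oil_bottle: small brown dropper bottle, 27 mm wide, 59 mm high; origin at the centre of its underside; to be left alone
- timer: flat white bench timer, 66 x 66 x 16 mm; origin at the centre of its underside; to be left alone
Mind the look-alikes: they are no part of the job. Of the things that look like the part that bears cup_yellow_mid, the largest one is meant.

How it is judged (in metres and radians):
On the way, in this order (a step that is already met when the one before it is completed fails the run):
1. the yellow-lidded cup stands upright in the empty nest, let go (horizontal distance between cup_yellow_mid and empty_nest below 0.01 m and z of cup_yellow_mid in the frame of empty_nest below 0.038 m and angle between cup_yellow_mid's own z axis and vertical below 0.08 rad and contact force between the fingers and cup_yellow below 0.1 N), for 0.2 s.
2. the clamp is wound down over the cups, the stirrup handle not yet turned (value of joint clamp below 0.04 rad and value of joint handle below 0.5 rad), for 0.05 s.
3. with the clamp held down, the stirrup handle is turned home (value of joint clamp below 0.05 rad and value of joint handle above 1.3 rad), for 0.1 s.
4. the start button is pressed, with the latch keeping the clamp down (all of step 3 and value of joint start above 0.0035 m), for 0.05 s.
At the end, for the whole second after the job is handed in: Clamp down (under 0.05 rad), kept there by its latch alone, stirrup handle home (over 1.3 rad); both cups upright (0.08 rad) on the mat, within 10 mm of their nests' centres, yellow left, red right; start button pressed (3.5 mm) after latching and up again (all of step 3 and value of joint start below 0.002 m and horizontal distance between cup_yellow_mid and empty_nest below 0.01 m and z of cup_yellow_mid in the frame of empty_nest below 0.038 m and angle between each of cup_yellow_mid, cup_loaded_mid's own z axis and vertical below 0.08 rad and horizontal distance between cup_loaded_mid and full_nest below 0.01 m); the robot touches nothing.
It fails at once if the unlatched clamp flies back (velocity of joint clamp above 3 rad/s and value of joint clamp above 0.15 rad).
It fails at once if the yellow-lidded cup is tipped (angle between cup_yellow_mid's own z axis and vertical above 0.6 rad).
It fails at once if the loaded cup is lifted out or tipped (distance of cup_loaded_mid from where it was at the start of the episode above 0.02 m or angle between cup_loaded_mid's own z axis and vertical above 0.4 rad).
It fails at once if another thing on the bench is moved (distance of any of cup_spare_mid, dish, oil_bottle, timer from where it was at the start of the episode above 0.02 m).
It also fails if it takes over 69 s, if anything falls off the work surface, if the arm or the gripper's body presses on something with over 40 N, if the wrist force passes 120 N, or if a joint passes its speed limit or range.

### The arm

A 6-joint arm with a two-finger parallel gripper is mounted at the origin on a cart in front of the work surface, level with it; the furniture and walls round the work are solid. World frame = base frame: x ahead of the robot, y to its left, z up, the work surface at z = 0. Lengths are in mm, angles in rad, forces in N, time in s.
With the tool pointing down it reaches from about 350 to 775 mm from the base axis. Payload 7.3 kg.
Tool frame: the origin (TCP) lies midway between the tips of the shut fingers; the grasp point (between the pads) lies 19 mm behind it (grasp_offset is the z of the grasp point in the tool frame, in mm); z points along the fingers, y is the direction in which the jaws open and shut (so a half turn about z gives the same grasp; the last joint's range is limited). The gripper opens to 92 mm and grips with 3 to 60 N. Pads are 19 mm wide; open, the fingers measure 130 mm over their backs; the gripper's body (75 mm by 190 mm) begins 47 mm behind the grasp point.
Start: joints at [1.022, 0.342, 1.524, -0, 1.275, -0.146], TCP at [205.786, 483.008, 226.741] pointing down, gripper open.
Joint ranges: [-2.53, 2.53], [-0.77, 2.02], [0.04, 2.7], [-1, 4.14], [0.28, 2.66], [-3.11, 3.11]. Speed limits (rad/s): [2.57, 2.57, 3.14, 3.14, 3.14, 3.14].

### API

Orientations are given as [roll, pitch, yaw] about the fixed x, y, z axes, in that order (R = Rz(yaw) Ry(pitch) Rx(roll)).
In Python, from plant import get_obs, capture, camera_model, close_job, boxes_of, regions_of, place_of, grasp_offset gives the robot as it stands. The module is installed in compiled form; this text tells all that it offers.
- The arm moves only by the tool send_rows, never from a script. Its argument "targets" is a list that holds one entry, the list of rows, each a list of 7 numbers: the turn, a rotation vector about the tool's x, y, z in degrees, then the shift along the tool's x, y, z in mm, then the closure, from -1 (fully open) to 1 (shut). A call has 1 to 5 rows; each row is the pose to reach, as a shift and turn from the pose commanded when the call began, along the tool's axes at that moment; what a row does not reach only later rows make up. A row lasts 1/12 s, in which the tool goes at most 41.7 mm and 7.16 degrees, less where a joint would pass 70% of its speed; a pose out of reach is approached as far as the arm can. A call with a gripper value outside its range is refused whole. The fingers move at their own pace and stop on an object; the grip force is fixed at half the most. Time passes only in rows, so rows that repeat a pose let the fingers close. It gives the time, the measured TCP pose, the force and the opening at its end, in the units of the state.
- get_obs(): the state, without advancing time (a new reading comes with each control period).
- capture(name): name is "scene" or "top" or "wrist"; returns the picture (400x640x3 uint8, red, green, blue); there is no depth.
- camera_model(name): a dict with "K" (3x3 intrinsics, pixels), "k1" (the pictures are not rectified: a ray, as slopes to the right and down, at radius r is drawn at 1 + k1 r^2 times it, then the intrinsics apply), "world_to_cam" (4x4, takes a point from world to camera coordinates). Camera axes: x right, y up, looking along -z (the intrinsics and any distortion apply to the point x, -y, -z); pixel columns grow to the right and rows downward; lengths in mm; the calibration is good to about 2 mm. A picture is of the moment at which its call begins: read the wrist's pose just before it. camera_model takes no time and is no camera call; for the wrist camera it gives the pose at the moment of the call.
- close_job(): hands the job in, once; it reports no verdict.
Trained networks look in the newest picture that a camera, given by its name, has taken for a name from the list of things; names that differ only in an ending like _2 or _b are one class to them, and where a whole thing is asked for, a point or a joint stands for the part that bears it (a point fixed in the world has none). Each returns a list of dicts, best first, with "conf" (0 to 1); they miss things now and then, are a little off and sometimes report something else, mostly with a low value. They report only what shows in the picture. A call takes as long as a camera call. They do not tell look-alikes from the thing itself.
- boxes_of(label, camera): "location" ([row, column] in pixels, amid what is visible of it).
- regions_of(label, camera): "region" (400x640 bool, what is visible of it) and "location" ([row, column] in pixels, amid what is visible of it).
- place_of(label, camera): "location" ([row, column] in pixels: a listed point, or the origin of a listed thing).
The state is a dict: "time": time; "joint_positions": joint angles; "dq": joint speeds; "tau": joint torques, N m; "tool_pos": TCP position; "tcp_rot": TCP orientation; "contact_force": force on the tool from outside, world axes, zero at the start; "moment": the same for the moment, N m; "grip_width": finger opening in mm.
Only numpy, scipy, OpenCV 4.12 (cv2) and the standard library are available. Lean on these libraries where they do the work, as an engineer would, in place of code of your own. Each camera call takes 0.05 s, during which the arm holds its last target.

## Working session

There is one attempt and no reset: what is moved stays moved. The work goes in short steps, Python scripts to look and compute and a tool call to move; the robot and the scene stay as the last step left them, time stands still between calls to the robot, and variables do not carry over. Pictures are saved under pics/ and viewed, and the job is handed in when it is done.

Besides the shell and the picture viewer there is one more tool, called after "Emit:" by a JSON object that holds its "name" and its "arguments", one argument or row to a line. send_rows: Moves the arm, as the interface text tells. Its arguments: {"type":"object","properties":{"targets":{"type":"array","items":{"type":"array","items":{"type":"array","items":{"type":"number"}}}}},"required":["targets"]}

```bash
mkdir -p pics
python3 - <<'E'
from plant import *
import cv2,numpy as np
print(get_obs())
for n in ["scene","top","wrist"]:
    im=capture(n); cv2.imwrite(f"pics/{n}0.png",im[:,:,::-1]); m=camera_model(n); print(n,m)
print(grasp_offset)
E
```

```text
{'time': 0.0, 'joint_positions': array([ 1.02197956e+00,  3.42754950e-01,  1.52502421e+00,  1.67816413e-05,
        1.27540784e+00, -1.46017245e-01]), 'dq': array([ 0.00090475, -0.00180236,  0.00141931,  0.00116871,  0.00021636,
       -0.00275369]), 'tau': array([-4.29802794e-04, -4.31228828e+01, -2.44219851e+01,  7.17144390e-02,
        5.59333863e-02, -1.47729434e-04]), 'tool_pos': array([205.56289495, 482.63385547, 226.02573553]), 'tcp_rot': array([-3.14001761e+00, -2.47852086e-04,  2.73878804e+00]), 'contact_force': array([0.00836751, 0.09752803, 0.24307673]), 'moment': array([ 0.00105367, -0.04415765, -0.02522605]), 'grip_width': 91.74388231339982}
scene {'K': array([[413.81078768,   0.        , 319.97468127],
       [  0.        , 413.81078768, 199.51003234],
       [  0.        ,   0.        ,   1.        ]]), 'k1': -0.04393302760862021, 'world_to_cam': array([[ 8.26449598e-01, -5.62879907e-01, -1.21355729e-02,
        -4.07053991e+02],
       [ 4.11310854e-01,  5.88908696e-01,  6.95708221e-01,
        -3.12911026e+02],
       [-3.84453434e-01, -5.79959273e-01,  7.18221970e-0
[... 526 characters left out ...]
11975e-03,  9.82779912e-01,
        -1.34652429e+03],
       [ 0.00000000e+00,  0.00000000e+00,  0.00000000e+00,
         1.00000000e+00]])}
wrist {'K': array([[322.42759543,   0.        , 317.41513743],
       [  0.        , 322.42759543, 194.89899667],
       [  0.        ,   0.        ,   1.        ]]), 'k1': -0.016173839568340086, 'world_to_cam': array([[ 3.92250726e-01,  9.19857850e-01, -9.50833561e-04,
        -5.24081706e+02],
       [-8.88189698e-01,  3.78477323e-01, -2.60526345e-01,
         3.26532096e+01],
       [-2.39287334e-01,  1.03036168e-01,  9.65466271e-01,
        -3.89166178e+02],
       [ 0.00000000e+00,  0.00000000e+00,  0.00000000e+00,
         1.00000000e+00]])}
-18.8
```

View pics/scene0.png

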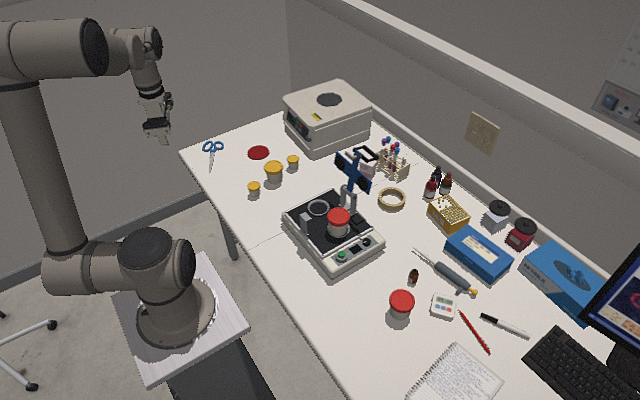

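View pics/top0.png

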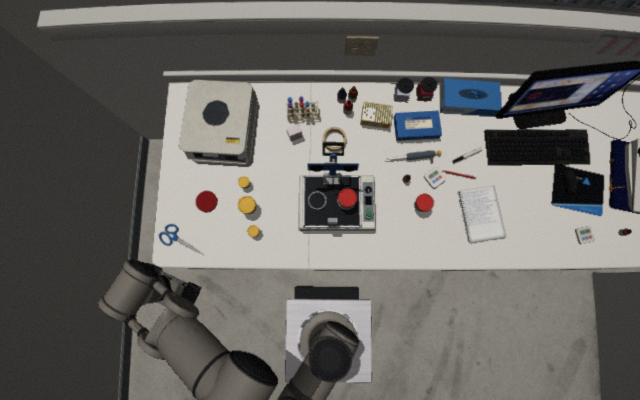

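View pics/wrist0.png

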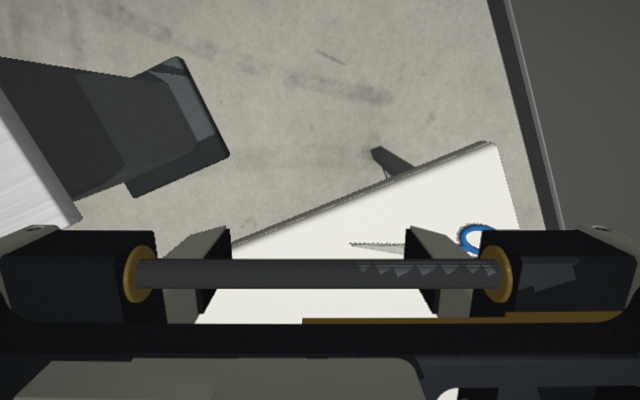

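```bash
cat > h.py <<'E'
from plant import *
import numpy as np,cv2
from scipy.optimize import least_squares
from scipy.spatial.transform import Rotation as Ro
def proj(m,P):
    c=(m["world_to_cam"]@np.append(P,1))[:3]; u=np.array([c[0],-c[1]])/(-c[2]); r=u@u
    u=u*(1+m["k1"]*r); return m["K"][:2,:2]@u+m["K"][:2,2]   # col,row
def ray(m,rc):
    d=(np.array([rc[1],rc[0]])-m["K"][:2,2])/np.diag(m["K"])[:2]; u=d.copy()
    for _ in range(20): u=d/(1+m["k1"]*(u@u))
    R=m["world_to_cam"][:3,:3]; t=m["world_to_cam"][:3,3]
    return -R.T@t, R.T@np.array([u[0],-u[1],-1])
def onz(m,rc,z):
    o,d=ray(m,rc); return o+d*(z-o[2])/d[2]
def tri(obs):
    A=0;b=0
    for m,rc in obs:
        o,d=ray(m,rc); d=d/np.linalg.norm(d); M=np.eye(3)-np.outer(d,d); A=A+M; b=b+M@o
    return np.linalg.solve(A,b)
E
python3 - <<'E'
from h import *
pts={"mixer":[0,0,0],"empty_nest":[0,55,66],"full_nest":[0,-55,66],"clamp_hinge":[78,0,142.5],"start_top":[-50,-138,75.5],"handle_bar":[153,0,266],"cup_loaded_mid":[0,-55,100]}
ob=[]
for c in ["scene","top"]:
    capture(c); m=camera_model(c)
    for n,p in pts.items():
        r=place_of(n,c)
        print(c,n,[(np.round(q["location"],1).tolist(),round(q["conf"],2)) for q in r[:3]])
        if r and r[0]["conf"]>.4: ob.append((n,m,r[0]["location"],np.array(p,float)))
    for n in ["cup_yellow_mid","cup_spare_mid","dish","oil_bottle","timer"]:
        r=place_of(n,c)
        z=0 if n in("dish","oil_bottle","timer") else 34
        print(c,n,[(np.round(q["location"],1).tolist(),round(q["conf"],2),np.round(onz(m,q["location"],z),1).tolist()) for q in r[:4]])
def w(x,p): return Ro.from_euler("z",x[2]).apply(p)+[x[0],x[1],0]
def f(x): return np.concatenate([proj(m,w(x,p))-[l[1],l[0]] for n,m,l,p in ob])
s=least_squares(f,[500,0,0],loss="soft_l1",x_scale=[100,100,1])
print(s.x,get_obs()["time"]); 
for (n,m,l,p),e in zip(ob,f(s.x).reshape(-1,2)): print(n,e.round(1))
E
```

```text
scene mixer [([231.2, 327.6], 0.88)]
scene empty_nest [([205.1, 316.5], 0.63)]
scene full_nest [([230.5, 338.2], 0.96)]
scene clamp_hinge [([191.9, 347.6], 0.72), ([307.9, 441.3], 0.45)]
scene start_top [([252.8, 339.1], 0.38)]
scene handle_bar [([150.9, 366.2], 0.7), ([170.5, 276.0], 0.5)]
scene cup_loaded_mid [([222.9, 338.7], 0.73)]
scene cup_yellow_mid [([170.6, 276.4], 0.78, [512.6, 314.0, 34.0]), ([190.8, 254.6], 0.62, [396.6, 266.1, 34.0]), ([163.6, 292.5], 0.47, [581.8, 313.3, 34.0])]
scene cup_spare_mid [([306.1, 399.9], 0.96, [511.4, -362.7, 34.0]), ([154.3, 257.0], 0.15, [498.4, 438.5, 34.0])]
scene dish [([152.1, 260.0], 0.56, [530.9, 482.5, 0.0])]
scene oil_bottle [([283.3, 412.4], 0.66, [608.9, -315.1, 0.0])]
scene timer [([306.0, 440.9], 0.57, [623.5, -417.3, 0.0]), ([195.7, 347.1], 0.42, [669.0, 87.2, 0.0])]
top mixer [([203.1, 331.5], 0.92)]
top empty_nest [([199.8, 318.6], 0.79)]
top full_nest [([199.9, 342.8], 0.97), ([201.8, 208.9], 0.17)]
top clamp_hinge [([174.9, 333.3], 0.9)]
top start_top [([209.6, 371.0], 0.58)]
top handle_bar [([139.4, 331.6], 0.49)]
top cup_loaded_mid [([204.7, 346.0], 0.63)]
top cup_yellow_mid [([207.2, 248.9], 0.71, [493.4, 307.9, 34.0]), ([180.7, 248.0], 0.65, [598.2, 316.2, 34.0]), ([229.8, 254.9], 0.48, [406.5, 281.2, 34.0])]
top cup_spare_mid [([203.8, 420.7], 0.61, [511.7, -354.2, 34.0])]
top dish [([203.3, 204.4], 0.57, [513.4, 493.7, 0.0])]
top oil_bottle [([177.1, 403.0], 0.37, [625.9, -296.7, 0.0])]
top timer [([180.1, 432.9], 0.78, [614.7, -417.2, 0.0])]
[ 5.16281439e+02 -1.02601177e+01  4.42497692e-02] 1.45
mixer [0.1 0.7]
empty_nest [0.9 3.4]
full_nest [ 0.3 -1.3]
clamp_hinge [-0.  -0.9]
handle_bar [ 2.3 -0.1]
cup_loaded_mid [ 0.1 -0.9]
mixer [-0.1  0.4]
empty_nest [-1.3  1.2]
full_nest [3.7 0. ]
clamp_hinge [-1.8  0.3]
start_top [-1.4  2.2]
handle_bar [-0.   4.4]
cup_loaded_mid [ 1.1 -6.5]
```

```bash
cat >> h.py <<'E'
def cylhull(m,x,y,r,z0,z1):
    a=np.linspace(0,2*np.pi,48,endpoint=False)
    P=[proj(m,[x+r*np.cos(t),y+r*np.sin(t),z]) for t in a for z in(z0,z1)]
    return cv2.convexHull(np.array(P,np.float32))
def cylcent(m,x,y,r,z0,z1):
    M=cv2.moments(cylhull(m,x,y,r,z0,z1)); return np.array([M["m10"],M["m01"]])/M["m00"],M["m00"]
def blobs(im,hue,amin=30,smin=110,vmin=60):
    h=cv2.cvtColor(im,cv2.COLOR_RGB2HSV); lo,hi=hue
    H=h[...,0].astype(int); mk=((H>=lo)&(H<=hi) if lo<hi else (H>=lo)|(H<=hi))&(h[...,1]>smin)&(h[...,2]>vmin)
    n,l,s,c=cv2.connectedComponentsWithStats(mk.astype(np.uint8))
    return [(s[i,4],c[i]) for i in range(1,n) if s[i,4]>=amin]
def fitlid(obs,z0,z1,x0,r=34.5):
    f=lambda v:np.concatenate([cylcent(m,v[0],v[1],r,z0,z1)[0]-c for m,c in obs])
    return least_squares(f,x0,x_scale=10,diff_step=1e-4)
E
python3 - <<'E'
from h import *
o=get_obs(); m=camera_model("wrist")
T=Ro.from_euler("xyz",o["tcp_rot"]).as_matrix()
W=m["world_to_cam"]; C=-W[:3,:3].T@W[:3,3]
print("cam in tool",(T.T@(C-o["tool_pos"])).round(1)); print((T.T@W[:3,:3].T).round(3)); print(T.round(3))
for c in ["scene","top"]:
    im=cv2.imread(f"pics/{c}0.png")[:,:,::-1].copy(); m=camera_model(c)
    for nm,h,z in [("y",(15,30),61),("r",(172,6),61)]:
        for a,p in blobs(im,h): 
            q=onz(m,p[::-1],z)
            if 350<q[0]<750 and abs(q[1])<600: print(c,nm,a,p.round(1),q.round(0), "exp area",cylcent(m,q[0],q[1],34.5,54,68)[1].round())
E
```

```text
cam in tool [  69.7   -0.4 -157.5]
[[-0.     0.965  0.261]
 [ 1.     0.    -0.   ]
 [-0.     0.261 -0.965]]
[[-0.92   0.392  0.   ]
 [ 0.392  0.92   0.   ]
 [ 0.     0.    -1.   ]]Traceback (most recent call last):
  File "<stdin>", line 11, in <module>
AttributeError: 'float' object has no attribute 'round'
```

Run:
```python
from h import *
for c in ["scene","top"]:
    im=cv2.imread(f"pics/{c}0.png")[:,:,::-1].copy(); m=camera_model(c)
    for nm,h,z in [("y",(15,30),61),("r",(172,6),61)]:
        for a,p in blobs(im,h): 
            q=onz(m,p[::-1],z)
            if 350<q[0]<750 and abs(q[1])<600: print(c,nm,a,p.round(1),q.round(0), "exp area",cylcent(m,q[0],q[1],34.5,54,68)[1])
```

```text
scene y 85 [292.5 158.9] [581. 308.  61.] exp area 231.87670326326042
scene y 220 [273. 167.] [499. 310.  61.] exp area 244.267428152496
scene y 99 [253.5 185.6] [395. 265.  61.] exp area 274.7826245245524
scene y 39 [472.8 291.2] [ 693. -453.   61.] exp area 506.93646709853783
scene r 226 [257.6 152.2] [494. 417.  61.] exp area 220.6513740568189
scene r 367 [338.  216.4] [551. -18.  61.] exp area 333.7712058746256
scene r 473 [401.6 300.7] [ 513. -363.   61.] exp area 525.3873381004669
scene r 144 [475.  332.8] [ 604. -540.   61.] exp area 618.1763876224868
top y 101 [243.5 181.8] [587. 328.  61.] exp area 267.0347411944531
top y 251 [246.5 204.6] [499. 312.  61.] exp area 273.6323408067692
top y 106 [253.1 230.7] [400. 283.  61.] exp area 280.8714921285864
top r 45 [459.1 174.2] [ 624. -502.   61.] exp area 265.6676580712665
top r 301 [347.2 197.2] [530. -68.  61.] exp area 269.91238463227637
top r 338 [206. 201.] [512. 468.  61.] exp area 273.5090450705029
top r 245 [424.3 202.3] [ 513. -361.   61.] exp area 274.8020320395008
```

```bash
cat > g.py <<'E'
import sys
from h import *
# usage: g.py x y z yaw  -> shift/turn from measured pose
x,y,z,yaw=map(float,sys.argv[1:5]); o=get_obs()
T=Ro.from_euler("xyz",o["tcp_rot"]); G=Ro.from_euler("xyz",[np.pi,0,yaw])
print("now",o["tool_pos"].round(1),o["tcp_rot"].round(3),"t",o["time"],"w",round(o["grip_width"],1),"F",o["contact_force"].round(1))
print("turn",np.degrees((T.inv()*G).as_rotvec()).round(1),"shift",T.inv().apply(np.array([x,y,z])-o["tool_pos"]).round(1))
E
python3 g.py 500 305 300 3.186; python3 g.py 586 -5 350 3.186
python3 - <<'E'
from h import *
obs=[(camera_model("scene"),np.array([338.,216.4])),(camera_model("top"),np.array([347.2,197.2]))]
print(fitlid(obs,120,134,[516,-65]).x,fitlid(obs,120,134,[516,-65]).fun)
obs=[(camera_model("scene"),np.array([273.,167])),(camera_model("top"),np.array([246.5,204.6]))]
s=fitlid(obs,54,68,[500,310]);print(s.x,s.fun)
E
```

```text
now [205.8 483.  226.7] [ 3.142 -0.     2.739] t 1.45 w 91.9 F [-0.4  0.  -0.1]
turn [  0.    0.  -25.6] shift [-340.4  -48.4  -73.3]
now [205.8 483.  226.7] [ 3.142 -0.     2.739] t 1.45 w 91.9 F [-0.4  0.  -0.1]
turn [  0.    0.  -25.6] shift [-541.1 -299.9 -123.3]
[516.45164589 -63.83483494] [ 0.07133206 -0.14583748  0.05638621  0.146537  ]
[499.19055209 311.48184526] [-0.13646044 -0.06356623  0.10815573 -0.0951962 ]
```

Emit:
{"name": "send_rows", "arguments": {
  "targets": [
    [[0,0,-25.6,-340,-48,-73,-1],[0,0,-25.6,-340,-48,-73,-1],[0,0,-25.6,-340,-48,-73,-1],[0,0,-25.6,-340,-48,-73,-1],[0,0,-25.6,-340,-48,-73,-1]]
  ]
}}

```text
time: 1.87
tool_pos: [370.8, 383.3, 267.9]
tcp_rot: [3.141, 0.0, -3.091]
contact_force: [0.0, 1.1, 0.4]
grip_width: 91.9
```

```bash
python3 g.py 500 305 300 3.186; python3 g.py 586 -5 350 3.186
```

```text
now [370.8 383.3 267.9] [ 3.141  0.    -3.091] t 1.8667 w 91.9 F [0.  1.1 0.4]
turn [0.  0.  0.4] shift [-125.1  -84.8  -32.1]
now [370.8 383.3 267.9] [ 3.141  0.    -3.091] t 1.8667 w 91.9 F [0.  1.1 0.4]
turn [0.  0.  0.4] shift [-195.3 -398.7  -82.2]
```

Emit:
{"name": "send_rows", "arguments": {
  "targets": [
    [[0,0,0.4,-115,-80,-30,-1],[0,0,0.4,-115,-80,-30,-1],[0,0,0.4,-115,-80,-30,-1],[0,0,0.4,-115,-80,-30,-1],[0,0,0.4,-115,-80,-30,-1]]
  ]
}}

```text
time: 2.28
tool_pos: [491.8, 306.8, 297.7]
tcp_rot: [-3.141, 0.002, -3.109]
contact_force: [-0.4, -2.0, 0.6]
grip_width: 91.8
```

```bash
python3 - <<'E'
from h import *
m=camera_model("wrist"); im=capture("wrist"); cv2.imwrite("pics/w1.png",im[:,:,::-1])
for a,p in blobs(im,(15,30),200): print(a,p.round(1),onz(m,p[::-1],61).round(1), cylcent(m,500,311,34.5,54,68))
E
python3 g.py 586 -5 350 3.186
```

```text
1062 [303.7  90.1] [402.9 287.5  61. ] (array([320.98917085, 172.49128374]), 2504.544386082329)
2312 [321.8 171.6] [498.8 312.   61. ] (array([320.98917085, 172.49128374]), 2504.544386082329)
791 [333.7 235.7] [583.8 330.6  61. ] (array([320.98917085, 172.49128374]), 2504.544386082329)
290 [128.4 275.3] [651.2  52.5  61. ] (array([320.98917085, 172.49128374]), 2504.544386082329)
295 [506.5 275.4] [634.9 570.   61. ] (array([320.98917085, 172.49128374]), 2504.544386082329)
1078 [424.7 319.4] [707.6 465.9  61. ] (array([320.98917085, 172.49128374]), 2504.544386082329)
now [489.7 308.2 297.2] [ 3.141  0.    -3.108] t 2.3333 w 92.0 F [ 0.2  0.6 -0.8]
turn [ 0.   0.  -0.6] shift [ -85.7 -316.2  -52.8]
```

View pics/w1.png

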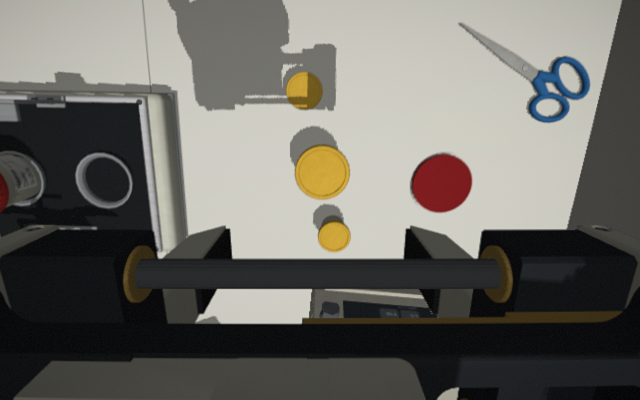

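The wrist picture shows the big yellow cup at (322,172) with the small ones at (304,90) and (334,236), and the empty nest at (104,180). Next I look over the mixer.

Emit:
{"name": "send_rows", "arguments": {
  "targets": [
    [[0,0,-0.6,-86,-316,-53,-1],[0,0,-0.6,-86,-316,-53,-1],[0,0,-0.6,-86,-316,-53,-1],[0,0,-0.6,-86,-316,-53,-1],[0,0,-0.6,-86,-316,-53,-1]]
  ]
}}

```text
time: 2.75
tool_pos: [548.7, 112.9, 330.9]
tcp_rot: [3.141, -0.0, -3.092]
contact_force: [0.6, 0.3, -0.5]
grip_width: 91.6
```

```bash
python3 g.py 586 -5 350 3.186
```

```text
now [548.7 112.9 330.9] [ 3.141 -0.    -3.092] t 2.75 w 91.6 F [ 0.6  0.3 -0.5]
turn [ 0.  -0.   0.3] shift [ -31.4 -119.6  -19.2]
```

Emit:
{"name": "send_rows", "arguments": {
  "targets": [
    [[0,0,-0.6,-31,-108,-19,-1],[0,0,-0.6,-31,-108,-19,-1],[0,0,-0.6,-31,-108,-19,-1],[0,0,-0.6,-31,-108,-19,-1]]
  ]
}}

```text
time: 3.08
tool_pos: [586.5, 2.7, 349.8]
tcp_rot: [-3.14, 0.001, -3.088]
contact_force: [-0.6, -0.1, -0.3]
grip_width: 92.2
```

Run:
```python
from h import *
capture("wrist")
m=camera_model("wrist"); im=capture("wrist"); cv2.imwrite("pics/w2.png",im[:,:,::-1])
np.savez("w2.npz",**m); print(get_obs()["tool_pos"],get_obs()["dq"])
print(m)
```

```text
[585.16615577   7.18535735 349.18485156] [ 0.0418191  -0.00906268  0.01578381  0.00408236 -0.00208782  0.00469982]
{'K': array([[322.42759543,   0.        , 317.41513743],
       [  0.        , 322.42759543, 194.89899667],
       [  0.        ,   0.        ,   1.        ]]), 'k1': -0.016173839568340086, 'world_to_cam': array([[-5.47839452e-02,  9.98497897e-01,  8.17484820e-04,
         2.69348741e+01],
       [-9.64024699e-01, -5.26792181e-02, -2.60540359e-01,
         6.29498477e+02],
       [-2.60105937e-01, -1.50615043e-02,  9.65462611e-01,
        -3.55149774e+02],
       [ 0.00000000e+00,  0.00000000e+00,  0.00000000e+00,
         1.00000000e+00]])}
```

View pics/w2.png

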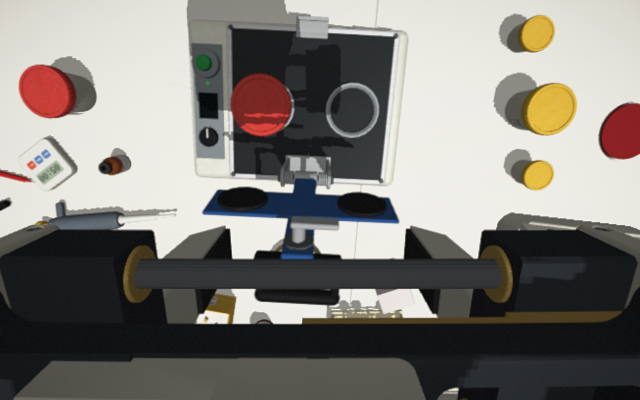

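The view is clear: nest ring near (352,109), red lid (262,104), green button (204,62), keeper (313,27), clamp plate along row 205, handle bar near (297,297). Now I measure those features precisely.

Run:
```python
from h import *
m=dict(np.load("w2.npz")); m["k1"]=float(m["k1"]); im=cv2.imread("pics/w2.png")[:,:,::-1].copy()
for a,p in blobs(im,(45,80),60,100,50): print("green",a,p.round(1),onz(m,p[::-1],74).round(1))
for a,p in blobs(im,(172,6),1500): print("red",a,p.round(1),fitlid([(m,p)],120,134,[516,-64]).x)
y=[ (a,p) for a,p in blobs(im,(15,30),1500)]
for a,p in y: print("yellow",a,p,fitlid([(m,p)],54,68,[499,311]).x)
g=cv2.cvtColor(im,cv2.COLOR_RGB2GRAY)
cv2.imwrite("pics/z1.png",cv2.resize(im[0:200,180:420,::-1],None,fx=3.3,fy=3,interpolation=cv2.INTER_CUBIC))
cv2.imwrite("pics/z2.png",cv2.resize(im[150:320,190:420,::-1],None,fx=3.4,fy=3.4,interpolation=cv2.INTER_CUBIC))
```

```text
green 210 [203.1  62.1] [ 467.8 -145.2   74. ]
red 2353 [47.  91.1] [ 513.97008105 -305.73972959]
red 3015 [260.3 104.4] [516.33584683 -62.92170385]
red 1777 [622.2 132.2] [523.17124991 360.36382168]
yellow 2244 [548.62165775 108.70632799] [499.55276966 312.05804542]
yellow 2176 [482.28125    318.44715074] [827.55127717 283.93494428]
```

View pics/z1.png

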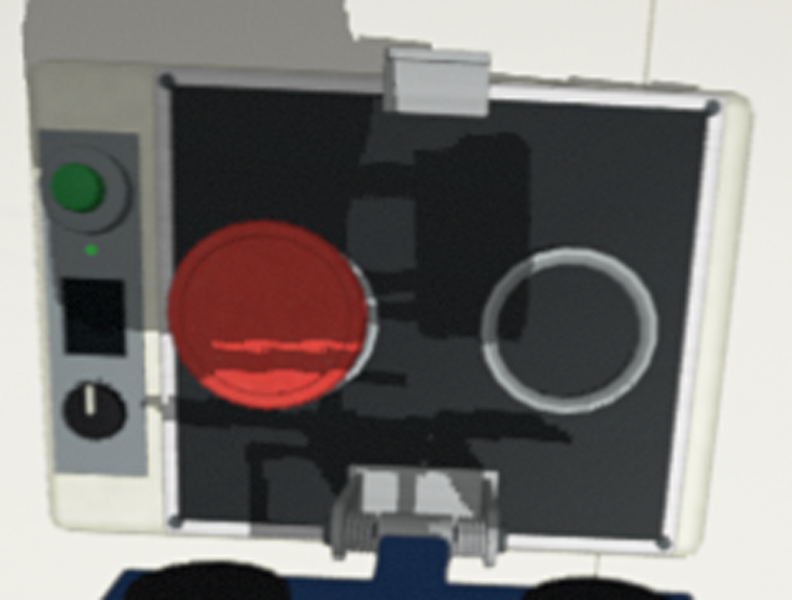

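View pics/z2.png

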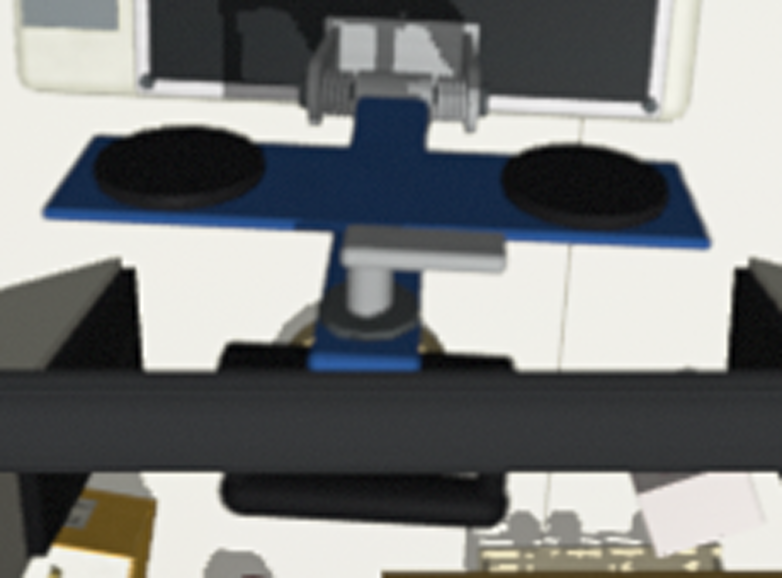

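Run:
```python
from h import *
m=dict(np.load("w2.npz")); m["k1"]=float(m["k1"])
z=lambda u,v:np.array([v/3,180+u/3.3])
q=[onz(m,z(*p),67) for p in [(167,80),(712,106),(664,542),(176,522)]]
for a in q: print("screw",a.round(1))
for i,j in [(0,1),(3,2),(0,3),(1,2)]:
    d=q[j]-q[i]; print("ang",np.degrees(np.arctan2(d[1],d[0])).round(2),np.linalg.norm(d).round(1))
print("mean",np.mean(q,0))
ob=[("ring",z(570,330),[0,55,73]),("keeper",z(438,82),[-85,0,134]),("button",np.array([62.1,203.1]),[-50,-138,74.5])]
ob2=ob
tot=ob+[("red",None,None)]
def w(x,p): return Ro.from_euler("z",x[2]).apply(p)+[x[0],x[1],0]
red=np.array([516.4,-63.3])
def f(x): return np.concatenate([(onz(m,l,p[2])-w(x,p))[:2] for n,l,p in ob]+[0.5*(red-w(x,np.array([0,-55,0.]))[:2])])
s=least_squares(f,[516,-10,0.04],x_scale=[10,10,.1]); print(s.x,f(s.x).round(1))
for n,l,p in ob: print(n,onz(m,l,p[2]).round(1))
# bar
zz=lambda u,v:np.array([150+v/3.4,190+u/3.4])
for e in [(222,492),(503,500)]: print("bar end", onz(m,zz(*e),266).round(1))
print("plate ends",[onz(m,zz(*e),220).round(1) for e in [(45,215),(708,243)]])
```

```text
screw [ 423.8 -112.    67. ]
screw [422.4  94.4  67. ]
screw [609.   95.7  67. ]
screw [ 610.8 -110.6   67. ]
ang 90.38 206.4
ang 90.49 206.3
ang 0.43 187.0
ang 0.39 186.6
mean [516.51768066  -8.11721568  67.        ]
[ 5.17309000e+02 -7.45318283e+00  5.85643410e-03] [-1.1 -0.2  1.6 -0.3 -0.2  0.7 -0.6 -0.4]
ring [515.9  47.4  73. ]
keeper [433.9  -8.2 134. ]
button [ 467.9 -145.1   74.5]
bar end [671.1 -43.  266. ]
bar end [669.5  27.  266. ]
plate ends [array([ 616.9, -100.5,  220. ]), array([615.,  83., 220.])]
```

```bash
python3 g.py 499.4 311.9 200 3.149
```

```text
now [585.2   7.2 349.2] [ 3.141e+00 -1.000e-03 -3.084e+00] t 3.1833 w 91.9 F [ 0.6 -0.6  0.8]
turn [ 0.1 -0.1  2.8] shift [ 68.1 309.  149.6]
```

Emit:
{"name": "send_rows", "arguments": {
  "targets": [
    [[0,0,2.8,68,309,150,-1],[0,0,2.8,68,309,150,-1],[0,0,2.8,68,309,150,-1],[0,0,2.8,68,309,150,-1],[0,0,2.8,68,309,150,-1]]
  ]
}}

```text
time: 3.6
tool_pos: [531.9, 191.8, 259.6]
tcp_rot: [3.141, -0.001, -3.13]
contact_force: [1.5, -0.3, 0.9]
grip_width: 91.9
```

```bash
python3 g.py 499.4 311.9 160 3.149
```

```text
now [531.9 191.8 259.6] [ 3.141e+00 -1.000e-03 -3.130e+00] t 3.6 w 91.9 F [ 1.5 -0.3  0.9]
turn [ 0.  -0.   0.2] shift [ 31.1 120.4  99.7]
```

Emit:
{"name": "send_rows", "arguments": {
  "targets": [
    [[0,0,0.2,29,112,95,-1],[0,0,0.2,29,112,95,-1],[0,0,0.2,29,112,95,-1],[0,0,0.2,29,112,95,-1],[0,0,0.2,29,112,95,-1]]
  ]
}}

```text
time: 4.02
tool_pos: [498.7, 304.4, 161.3]
tcp_rot: [-3.14, -0.008, -3.129]
contact_force: [-0.7, -0.1, -0.8]
grip_width: 92.1
```

```bash
python3 g.py 499.4 311.9 42 3.149
```

```text
now [498.7 304.4 161.3] [-3.14  -0.008 -3.129] t 4.0167 w 92.1 F [-0.7 -0.1 -0.8]
turn [-0.1 -0.5  0.3] shift [ -1.7   7.6 119.3]
```

Emit:
{"name": "send_rows", "arguments": {
  "targets": [
    [[0,0,0,0,5,60,-1],[0,0,0,0,5,60,-1],[0,0,0,0,5,60,-1],[0,0,0,0,5,60,-1]]
  ]
}}

```text
time: 4.35
tool_pos: [503.3, 305.3, 105.6]
tcp_rot: [-3.141, -0.001, -3.134]
contact_force: [0.6, 1.0, 0.6]
grip_width: 92.2
```

```bash
python3 g.py 499.4 311.9 42 3.149
```

```text
now [503.3 305.3 105.6] [-3.141e+00 -1.000e-03 -3.134e+00] t 4.35 w 92.2 F [0.6 1.  0.6]
turn [-0.  -0.1 -0. ] shift [ 3.8  6.6 63.6]
```

Emit:
{"name": "send_rows", "arguments": {
  "targets": [
    [[0,0,0,3.8,6.6,10,-1],[0,0,0,3.8,6.6,35,-1],[0,0,0,3.8,6.6,63.5,-1],[0,0,0,3.8,6.6,63.5,-1],[0,0,0,3.8,6.6,63.5,-1]]
  ]
}}

```text
time: 4.77
tool_pos: [500.2, 311.5, 42.2]
tcp_rot: [-3.141, -0.001, -3.136]
contact_force: [1.3, 0.6, -0.4]
grip_width: 91.9
```

```bash
python3 g.py 499.4 311.9 42 3.149
python3 - <<'E'
from h import *
im=capture("wrist"); cv2.imwrite("pics/w3.png",im[:,:,::-1])
E
```

```text
now [500.2 311.5  42.2] [-3.141e+00 -1.000e-03 -3.136e+00] t 4.7667 w 91.9 F [ 1.3  0.6 -0.4]
turn [-0.  -0.1 -0.1] shift [0.8 0.4 0.2]
```

View pics/w3.png

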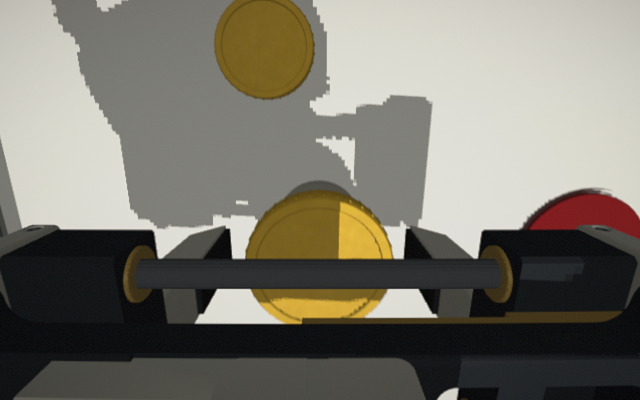

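The lid (320,260) sits centred between the jaws. Close.

Emit:
{"name": "send_rows", "arguments": {
  "targets": [
    [[0,0,0,0,0,0,1],[0,0,0,0,0,0,1],[0,0,0,0,0,0,1],[0,0,0,0,0,0,1],[0,0,0,0,0,0,1]]
  ]
}}

```text
time: 5.23
tool_pos: [501.1, 311.5, 42.8]
tcp_rot: [3.141, 0.001, -3.136]
contact_force: [-0.4, 0.4, 4.1]
grip_width: 66.9
```

Emit:
{"name": "send_rows", "arguments": {
  "targets": [
    [[0,0,0,0,0,0,1],[0,0,0,0,0,-15,1],[0,0,0,0,0,-30,1],[0,0,0,0,0,-30,1],[0,0,0,0,0,-30,1]]
  ]
}}

```text
time: 5.65
tool_pos: [500.9, 311.5, 72.2]
tcp_rot: [3.141, 0.001, -3.136]
contact_force: [0.8, 0.1, -1.6]
grip_width: 67.0
```

```bash
python3 g.py 516.3 47.2 180 3.149
python3 - <<'E'
from h import *
im=capture("scene"); cv2.imwrite("pics/s3.png",im[:,:,::-1]); m=camera_model("wrist"); im=capture("wrist"); cv2.imwrite("pics/w4.png",im[:,:,::-1])
cv2.imwrite("pics/s3z.png",cv2.resize(cv2.imread("pics/s3.png")[100:300,180:420],None,fx=3.3,fy=3))
E
```

```text
now [500.9 311.5  72.2] [ 3.141e+00  1.000e-03 -3.136e+00] t 5.65 w 67.0 F [ 0.8  0.1 -1.6]
turn [ 0.   0.1 -0.1] shift [ -14.1 -264.3 -107.9]
```

View pics/s3z.png

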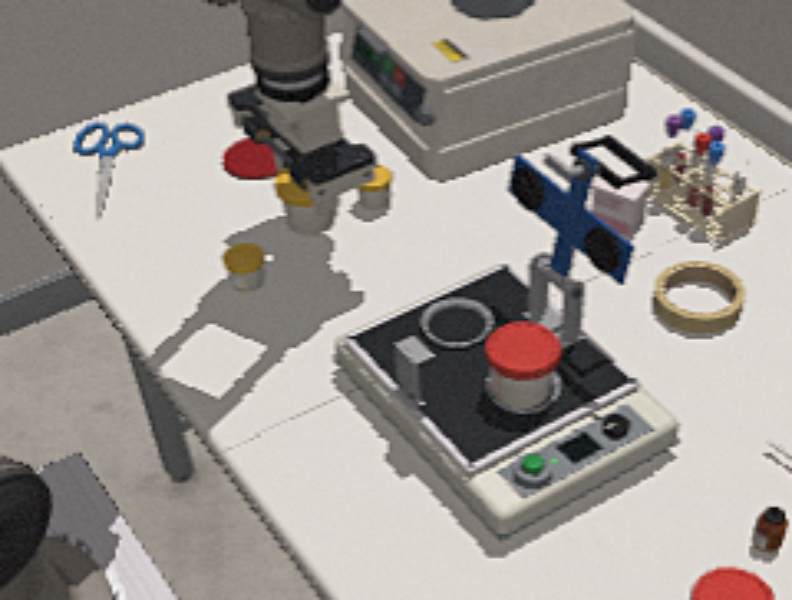

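View pics/w4.png

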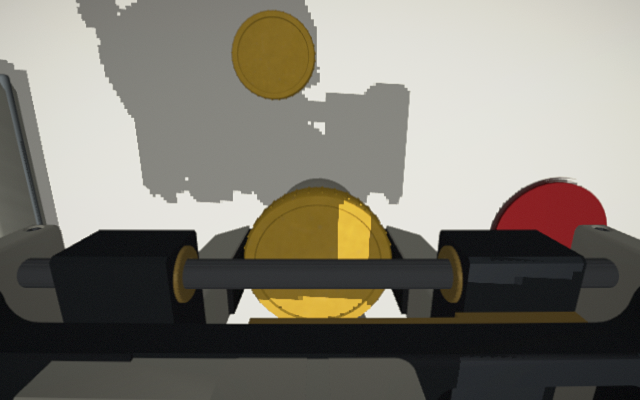

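Run:
```python
from h import *
m=camera_model("wrist"); o=get_obs(); print(o["tool_pos"],o["time"])
im=cv2.imread("pics/w4.png"); h=cv2.cvtColor(im,cv2.COLOR_BGR2HSV)
mk=(h[...,0]>14)&(h[...,0]<31)&(h[...,1]>110)&(h[...,2]>60); mk[:150]=0; mk[255:]=0
r,c=np.nonzero(mk); 
tz=o["tool_pos"][2]
top=[(x,r[c==x].min()) for x in range(270,370,4)]
print(top[::4])
for zt in (26,24,28):
  for dx in(-4,-2,0,2):
    H=cylhull(m,o["tool_pos"][0]+dx,o["tool_pos"][1],34.5,tz+zt-14,tz+zt)[:,0]
    mi=H[:,1].min(); print(zt,dx,"toprow",mi.round(1),"cols",H[:,0].min().round(1),H[:,0].max().round(1))
print("cols at 245-254",c[(r>240)].min(),c[(r>240)].max(), r.min())
```

```text
[500.04258246 311.0699378   70.98410475] 5.75
[(270, np.int64(205)), (286, np.int64(194)), (302, np.int64(189)), (318, np.int64(187)), (334, np.int64(188)), (350, np.int64(195)), (366, np.int64(206))]
26 -4 toprow 178.2 cols 241.7 395.8
26 -2 toprow 182.5 cols 241.9 395.5
26 0 toprow 186.7 cols 242.2 395.2
26 2 toprow 190.8 cols 242.4 394.9
24 -4 toprow 177.3 cols 242.7 394.8
24 -2 toprow 181.5 cols 242.9 394.5
24 0 toprow 185.7 cols 243.1 394.1
24 2 toprow 189.8 cols 243.4 393.8
28 -4 toprow 179.2 cols 240.6 396.9
28 -2 toprow 183.4 cols 240.9 396.5
28 0 toprow 187.7 cols 241.2 396.2
28 2 toprow 191.9 cols 241.4 395.9
cols at 245-254 178 456 186
```

Emit:
{"name": "send_rows", "arguments": {
  "targets": [
    [[0,0,0,-3,-10,-41,1],[0,0,0,-6,-30,-75,1],[0,0,0,-9,-60,-100,1],[0,0,0,-14,-95,-109,1],[0,0,0,-16,-130,-109,1]]
  ]
}}

```text
time: 6.17
tool_pos: [518.7, 180.7, 182.9]
tcp_rot: [3.141, 0.005, -3.135]
contact_force: [1.6, 0.7, -0.9]
grip_width: 66.7
```

Emit:
{"name": "send_rows", "arguments": {
  "targets": [
    [[0,0,0,0,-35,0,1],[0,0,0,0,-70,0,1],[0,0,0,0,-100,0,1],[0,0,0,0,-120,0,1],[0,0,0,0,-120,0,1]]
  ]
}}

```text
time: 6.58
tool_pos: [517.6, 57.8, 179.8]
tcp_rot: [-3.14, -0.002, -3.14]
contact_force: [0.1, -0.3, -0.6]
grip_width: 66.7
```

```bash
python3 g.py 516.3 47.2 130 3.149
```

```text
now [517.6  57.8 179.8] [-3.14e+00 -2.00e-03 -3.14e+00] t 6.5833 w 66.7 F [ 0.1 -0.3 -0.6]
turn [-0.1 -0.1 -0.3] shift [  1.2 -10.6  49.9]
```

Emit:
{"name": "send_rows", "arguments": {
  "targets": [
    [[0,0,0,1,-10,0,1],[0,0,0,1,-10,30,1],[0,0,0,1,-10,50,1],[0,0,0,1,-10,50,1],[0,0,0,1,-10,50,1]]
  ]
}}

```text
time: 7.0
tool_pos: [516.3, 52.0, 130.0]
tcp_rot: [3.141, -0.003, -3.135]
contact_force: [-0.5, -0.2, -0.7]
grip_width: 66.9
```

```bash
python3 g.py 516.3 47.2 108.5 3.149
python3 - <<'E'
from h import *
for c in ("scene","wrist"):
    im=capture(c); cv2.imwrite(f"pics/{c}5.png",im[:,:,::-1])
cv2.imwrite("pics/s5z.png",cv2.resize(cv2.imread("pics/scene5.png")[140:290,260:400],None,fx=5,fy=4))
E
python3 g.py 516.3 47.2 108.5 3.149
```

```text
now [516.3  52.  130. ] [ 3.141e+00 -3.000e-03 -3.135e+00] t 7.0 w 66.9 F [-0.5 -0.2 -0.7]
turn [ 0.  -0.2 -0. ] shift [-0.1 -4.8 21.5]
now [517.7  51.9 131.9] [ 3.142e+00  1.000e-03 -3.135e+00] t 7.1 w 66.9 F [ 0.3 -0.4 -1.1]
turn [ 0.   0.1 -0. ] shift [ 1.5 -4.7 23.4]
```

View pics/s5z.png

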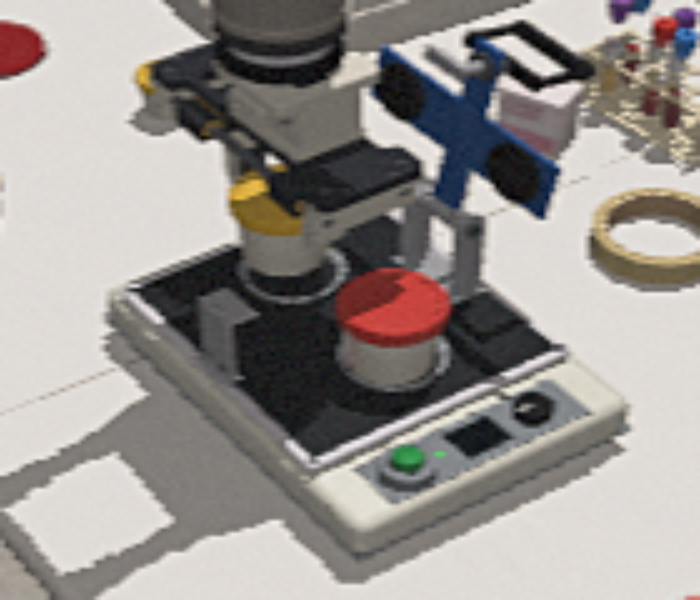

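View pics/wrist5.png

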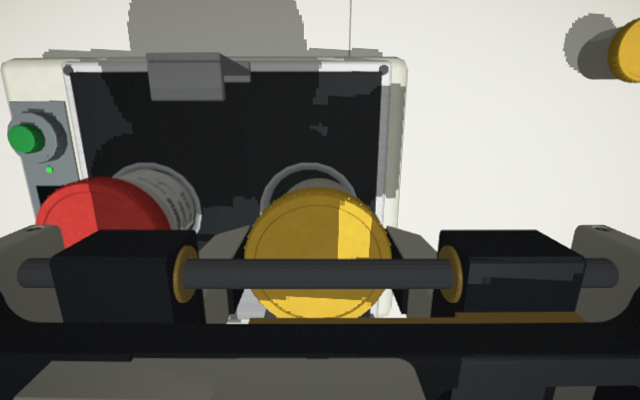

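Emit:
{"name": "send_rows", "arguments": {
  "targets": [
    [[0,0,0,0.7,-4.5,0,1],[0,0,0,0.7,-4.5,5,1],[0,0,0,0.7,-4.5,8,1],[0,0,0,0.7,-4.5,8,1]]
  ]
}}

```text
time: 7.43
tool_pos: [516.1, 46.9, 122.6]
tcp_rot: [3.141, -0.001, -3.136]
contact_force: [0.2, 0.1, -0.1]
grip_width: 66.7
```

```bash
python3 g.py 516.3 47.2 108.5 3.149
python3 - <<'E'
from h import *
im=capture("wrist"); cv2.imwrite(f"pics/w6.png",im[:,:,::-1])
m=camera_model("wrist")
o=get_obs(); T=Ro.from_euler("z",.0072)
# overlay predicted ring outer (r~31 top z75) 
for z,r,col in ((75,31,(0,0,255)),(66,28.5,(0,255,0))):
    H=cylhull(m,516.3,47.2,r,z,z).astype(int); a=im[:,:,::-1].copy() if z==75 else a
    cv2.polylines(a,[H],True,col,1)
cv2.imwrite("pics/w6o.png",cv2.resize(a[100:320,180:440],None,fx=3,fy=2.7))
E
python3 g.py 516.3 47.2 108.5 3.149
```

```text
now [516.1  46.9 122.6] [ 3.141e+00 -1.000e-03 -3.136e+00] t 7.4333 w 66.7 F [ 0.2  0.1 -0.1]
turn [ 0.  -0.  -0.1] shift [-0.2  0.3 14.1]
now [516.2  46.9 122.8] [ 3.141 -0.    -3.136] t 7.4833 w 66.9 F [ 1.   0.1 -1.8]
turn [ 0.  -0.  -0.1] shift [-0.1  0.3 14.3]
```

View pics/w6o.png

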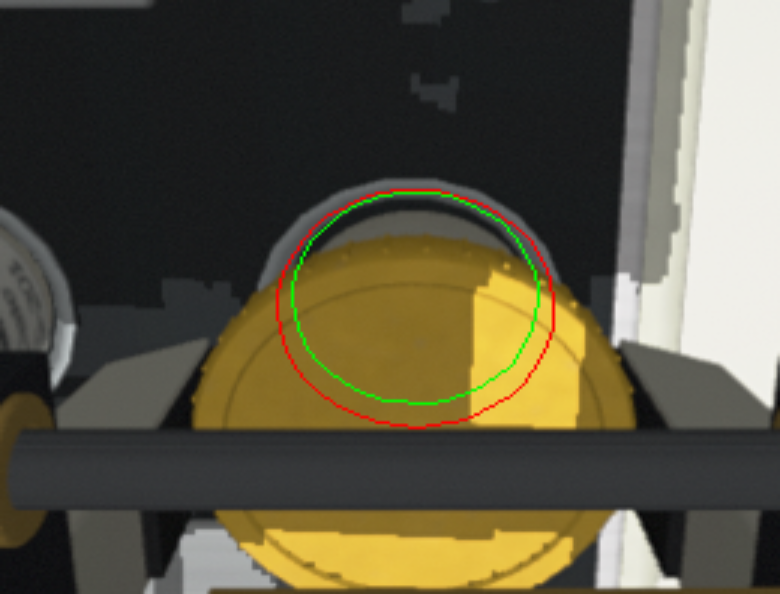

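The cup's foot shows centred inside the collar (predicted ring matches). Lower it.

Emit:
{"name": "send_rows", "arguments": {
  "targets": [
    [[0,0,0,0,0.2,5,1],[0,0,0,0,0.2,10,1],[0,0,0,0,0.2,13.5,1],[0,0,0,0,0.2,13.5,1],[0,0,0,0,0.2,13.5,1]]
  ]
}}

```text
time: 7.9
tool_pos: [516.2, 47.1, 109.1]
tcp_rot: [3.142, -0.001, -3.136]
contact_force: [-0.0, -0.6, -0.8]
grip_width: 67.0
```

```bash
python3 g.py 516.3 47.2 108.5 3.149
```

```text
now [516.2  47.1 109.1] [ 3.142e+00 -1.000e-03 -3.136e+00] t 7.9 w 67.0 F [-0.  -0.6 -0.8]
turn [ 0.  -0.  -0.1] shift [-0.1  0.1  0.6]
```

Emit:
{"name": "send_rows", "arguments": {
  "targets": [
    [[0,0,0,0,0,1,1],[0,0,0,0,0,1,1],[0,0,0,0,0,1,-0.75],[0,0,0,0,0,1,-0.75],[0,0,0,0,0,1,-0.75]]
  ]
}}

```text
time: 8.32
tool_pos: [516.4, 47.1, 108.3]
tcp_rot: [3.142, 0.0, -3.136]
contact_force: [0.9, -0.4, 1.0]
grip_width: 79.1
```

Emit:
{"name": "send_rows", "arguments": {
  "targets": [
    [[0,0,0,0,0,0,-0.75],[0,0,0,0,0,0,-0.75],[0,0,0,0,0,-15,-0.75],[0,0,0,0,0,-45,-0.75],[0,0,0,0,0,-80,-0.75]]
  ]
}}

```text
time: 8.73
tool_pos: [515.0, 47.1, 187.7]
tcp_rot: [3.141, -0.005, -3.136]
contact_force: [-0.2, -0.2, -0.4]
grip_width: 80.6
```

```bash
python3 - <<'E'
from h import *
capture("wrist"); im=capture("wrist"); cv2.imwrite(f"pics/w7.png",im[:,:,::-1]); m=camera_model("wrist")
s=capture("scene"); cv2.imwrite("pics/s7z.png",cv2.resize(s[140:290,260:400,::-1],None,fx=5,fy=4))
for a,p in blobs(im,(15,30),1500): print("yellow",a,p,fitlid([(m,p)],120,134,[516,47]).x)
E
python3 g.py 516.3 47.2 300 3.149
```

```text
yellow 2193 [581.44231646  58.00410397] [418.85898533 216.49021574]
yellow 7048 [317.77085698 201.9199773 ] [516.09360597  46.66849828]
yellow 2317 [470.95640915 318.55545965] [614.70090204 171.03282371]
now [518.  47. 191.] [-3.141  0.006 -3.136] t 8.8833 w 80.5 F [ 0.3 -0.5 -0.5]
turn [-0.   0.3 -0.1] shift [ 1.00e+00  1.00e-01 -1.09e+02]
```

View pics/w7.png

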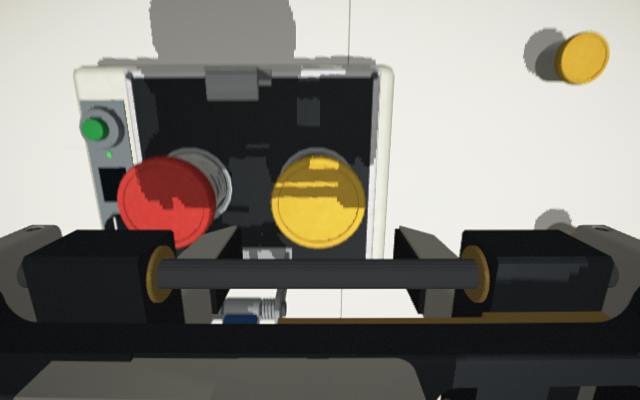

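View pics/s7z.png

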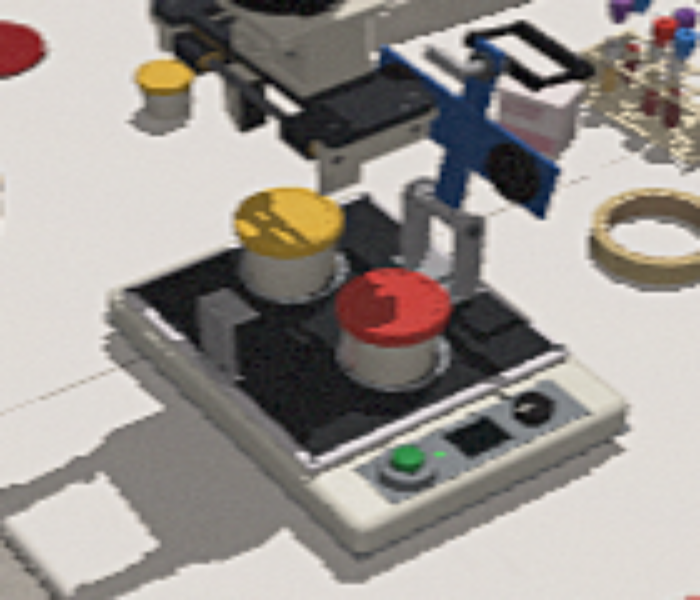

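Yellow cup stands in its nest at (516.1, 46.7), with the red one undisturbed. Now up and turn for the handle.

Emit:
{"name": "send_rows", "arguments": {
  "targets": [
    [[0,0,0,0,0,-40,0.5],[0,0,5,0,0,-80,0.5],[0,0,12,0,0,-120,0.5],[0,0,19,0,0,-155,0.5],[0,0,26,0,0,-160,0.5]]
  ]
}}

```text
time: 9.3
tool_pos: [517.9, 47.0, 354.0]
tcp_rot: [3.138, 0.009, 2.687]
contact_force: [-0.4, -0.5, 0.8]
grip_width: 51.6
```

```bash
python3 g.py 668 -8 352 1.578
```

```text
now [517.9  47.  354. ] [3.138 0.009 2.687] t 9.3 w 51.6 F [-0.4 -0.5  0.8]
turn [ 0.5  0.3 63.6] shift [-159.    16.4    3.4]
```

Emit:
{"name": "send_rows", "arguments": {
  "targets": [
    [[0,0,7,-30,3,0,0.5],[0,0,14,-60,6,0,0.5],[0,0,21,-90,9,0,0.5],[0,0,28,-120,12,0,0.5],[0,0,35,-145,14,0,0.5]]
  ]
}}

```text
time: 9.72
tool_pos: [654.5, -3.9, 346.3]
tcp_rot: [-3.14, -0.001, 2.076]
contact_force: [0.5, -0.0, 0.0]
grip_width: 23.7
```

```bash
python3 g.py 668 -8 352 1.578
```

```text
now [654.5  -3.9 346.3] [-3.140e+00 -1.000e-03  2.076e+00] t 9.7167 w 23.7 F [ 0.5 -0.   0. ]
turn [-0.1 -0.1 28.5] shift [-10.1   9.8  -5.7]
```

Emit:
{"name": "send_rows", "arguments": {
  "targets": [
    [[0,0,7,-4,4,-3,0.5],[0,0,14,-8,8,-5,0.5],[0,0,21,-9,9,-5,0.5],[0,0,28,-9,9,-5,0.5],[0,0,28.5,-9,9,-5,0.5]]
  ]
}}

```text
time: 10.13
tool_pos: [665.5, -6.7, 351.4]
tcp_rot: [-3.139, -0.0, 1.58]
contact_force: [0.1, -0.2, -0.1]
grip_width: 22.8
```

```bash
python3 - <<'E'
from h import *
capture("wrist"); capture("wrist"); m=camera_model("wrist"); im=capture("wrist"); cv2.imwrite(f"pics/w8.png",im[:,:,::-1]); np.savez("w8.npz",**m)
E
python3 g.py 669.5 -8 300 1.578
```

```text
now [665.3  -6.5 352.5] [-3.14  -0.     1.589] t 10.2833 w 23.0 F [ 0.1 -0.3 -0.4]
turn [-0.1 -0.   0.6] shift [-1.6  4.3 52.5]
```

View pics/w8.png

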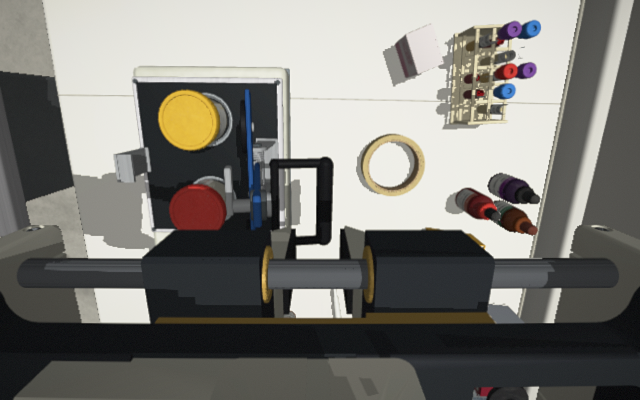

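Run:
```python
from h import *
m=dict(np.load("w8.npz")); m["k1"]=float(m["k1"]); im=cv2.imread("pics/w8.png")
g=cv2.cvtColor(im,cv2.COLOR_BGR2GRAY)
for r in (175,190,205,220): print(r,g[r,260:345:1].tolist())
```

```text
175 [74, 94, 136, 118, 108, 170, 171, 170, 167, 162, 85, 26, 24, 24, 27, 28, 24, 20, 55, 131, 130, 126, 119, 106, 109, 139, 209, 171, 126, 109, 147, 240, 240, 238, 238, 238, 237, 238, 237, 237, 238, 237, 238, 238, 238, 238, 238, 238, 238, 238, 238, 238, 238, 239, 240, 239, 139, 37, 14, 21, 22, 23, 25, 26, 30, 29, 31, 29, 27, 25, 23, 20, 61, 161, 241, 240, 238, 238, 238, 238, 238, 238, 238, 238, 238]
190 [44, 52, 52, 49, 48, 52, 68, 71, 70, 64, 45, 20, 22, 23, 27, 27, 23, 21, 44, 104, 130, 127, 121, 114, 107, 124, 122, 107, 90, 82, 83, 123, 144, 143, 144, 144, 144, 144, 143, 140, 165, 239, 239, 238, 238, 238, 237, 237, 237, 237, 238, 238, 237, 238, 240, 238, 101, 19, 16, 20, 23, 24, 25, 26, 28, 27, 27, 27, 23, 24, 23, 27, 114, 243, 241, 238, 238, 238, 237, 238, 237, 238, 238, 238, 238]
205 [41, 43, 52, 52, 51, 47, 53, 97, 103, 102, 98, 67, 20, 14, 15, 16, 15, 12, 27, 82, 129, 129, 124, 117, 103, 122, 119, 108, 91, 82, 85, 120, 143, 144, 143, 142, 142, 143, 141, 141, 164, 239, 239, 238, 238, 237, 237, 237, 238, 238, 238, 237, 238, 238, 240, 238, 90, 10, 11, 11, 15, 13, 12, 15, 17, 14, 13, 15, 14, 12, 12, 58, 158, 242, 240, 238, 238, 237, 238, 238, 238, 238, 238, 238, 238]
220 [42, 36, 30, 31, 30, 29, 25, 22, 23, 20, 21, 15, 11, 10, 14, 17, 15, 8, 27, 105, 227, 225, 221, 207, 175, 129, 118, 109, 95, 81, 80, 100, 142, 144, 143, 142, 142, 141, 141, 164, 239, 239, 238, 237, 238, 238, 237, 237, 238, 237, 238, 238, 237, 238, 240, 239, 81, 2, 12, 14, 16, 17, 13, 17, 17, 13, 12, 17, 16, 8, 15, 84, 205, 239, 238, 237, 237, 238, 238, 238, 238, 238, 238, 238, 238]
```

Run:
```python
from h import *
m=dict(np.load("w8.npz")); m["k1"]=float(m["k1"])
for rc in [(175,324.4),(205,324.2),(220,323.8),(157,324),(242,324),(205,278),(175,278)]: print(rc,onz(m,np.array(rc,float),266).round(1))
```

```text
(175, 324.4) [670.3  13.2 266. ]
(205, 324.2) [670.7 -11.  266. ]
(220, 323.8) [670.7 -23.5 266. ]
(157, 324) [669.7  27.1 266. ]
(242, 324) [671.3 -42.5 266. ]
(205, 278) [634.2 -11.6 266. ]
(175, 278) [634.6  12.5 266. ]
```

```bash
python3 g.py 670.5 -8 300 1.578
```

```text
now [665.3  -6.5 352.5] [-3.14  -0.     1.589] t 10.2833 w 23.0 F [ 0.1 -0.3 -0.4]
turn [-0.1 -0.   0.6] shift [-1.6  5.3 52.5]
```

Emit:
{"name": "send_rows", "arguments": {
  "targets": [
    [[0,0,0.6,-1.5,5.3,0,0.5],[0,0,0.6,-1.5,5.3,25,0.5],[0,0,0.6,-1.5,5.3,48,0.5],[0,0,0.6,-1.5,5.3,48,0.5],[0,0,0.6,-1.5,5.3,48,0.5]]
  ]
}}

```text
time: 10.7
tool_pos: [670.4, -8.0, 304.5]
tcp_rot: [-3.139, -0.0, 1.576]
contact_force: [-0.7, -0.2, -0.1]
grip_width: 22.9
```

```bash
python3 - <<'E'
from h import *
capture("wrist"); m=camera_model("wrist"); im=capture("wrist"); cv2.imwrite(f"pics/w9.png",im[:,:,::-1]); np.savez("w9.npz",**m)
E
python3 g.py 670.5 -8 251 1.578
```

```text
now [671.3  -8.1 307.2] [3.139 0.    1.575] t 10.8 w 23.1 F [ 0.2 -0.6  0.2]
turn [ 0.1  0.  -0.2] shift [ 0.1 -1.  56.2]
```

View pics/w9.png

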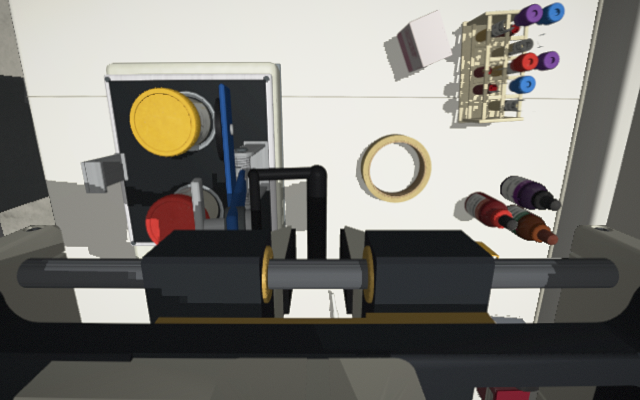

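Emit:
{"name": "send_rows", "arguments": {
  "targets": [
    [[0,0,0,0,-0.5,15,0.5],[0,0,0,0,-0.5,30,0.5],[0,0,0,0,-0.5,45,0.5],[0,0,0,0,-0.5,55,0.5],[0,0,0,0,-0.5,55,0.5]]
  ]
}}

```text
time: 11.22
tool_pos: [669.9, -7.9, 249.4]
tcp_rot: [-3.14, -0.0, 1.575]
contact_force: [0.1, -0.6, -0.5]
grip_width: 22.9
```

```bash
python3 - <<'E'
from h import *
capture("wrist"); m=camera_model("wrist"); im=capture("wrist"); cv2.imwrite(f"pics/w10.png",im[:,:,::-1])
im=capture("scene"); cv2.imwrite("pics/s10z.png",cv2.resize(im[100:260,290:430,::-1],None,fx=5,fy=3.7))
E
python3 g.py 670.5 -8 251 1.578
```

```text
now [670.9  -8.  252. ] [3.139 0.    1.575] t 11.3667 w 22.9 F [-0.2  0.6 -0.3]
turn [ 0.1  0.  -0.2] shift [ 0.1 -0.4  1. ]
```

View pics/w10.png

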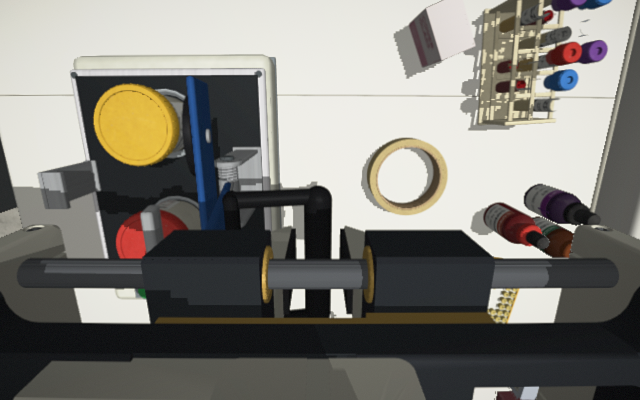

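View pics/s10z.png

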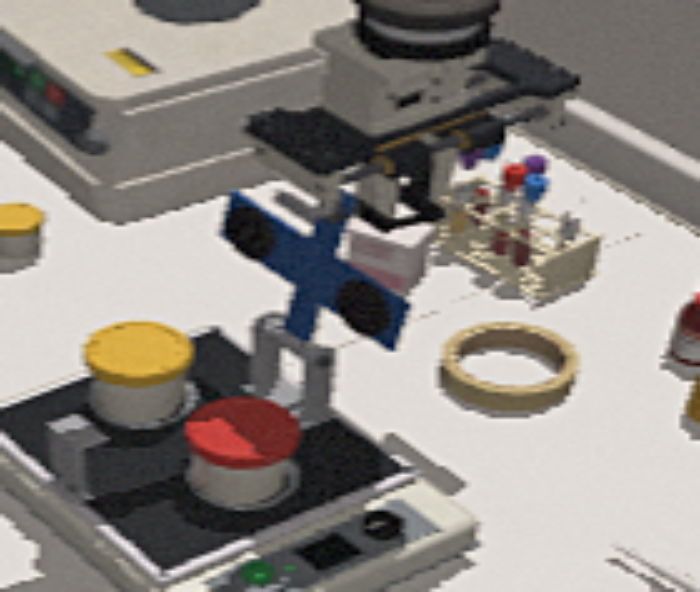

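The bar (col 318) lies between the fingers, one in the stirrup gap. Grip.

Emit:
{"name": "send_rows", "arguments": {
  "targets": [
    [[0,0,0,0,0,0,1],[0,0,0,0,0,0,1],[0,0,0,0,0,0,1],[0,0,0,0,0,0,1]]
  ]
}}

```text
time: 11.7
tool_pos: [670.5, -8.0, 251.4]
tcp_rot: [3.14, 0.0, 1.575]
contact_force: [-0.0, -0.2, 3.1]
grip_width: 12.2
```

Run:
```python
from h import *
o=get_obs(); print(o["tool_pos"],o["tcp_rot"],o["contact_force"])
H=np.array([78,142.5]); r=np.hypot(75,123.5); 
mx,my,yaw=516.7,-7.8,0.0072
d=np.array([-135,52.]); 
def bar(th): # clamp angle, rotate toward +x (back)
    a=-135; b=52
    return H+np.array([a*np.cos(th)+b*np.sin(th), -a*np.sin(th)+b*np.cos(th)])
b0=bar(1.75); print("open bar mixer",b0, "world x",mx+b0[0])
for th in [1.75,1.65,1.5,1.35,1.2,1.05,.9,.75,.6,.45,.3,.2,.1,.05,0]:
    p=bar(th)-b0; print(th,"tool y(=world x)",p[0].round(1),"tool z",(-p[1]).round(1))
```

```text
[670.45142408  -8.02786129 251.40392616] [3.14006008e+00 1.46541275e-04 1.57464199e+00] [-0.03059026 -0.20491477  3.14267446]
open bar mixer [153.23048675 266.06930793] world x 669.9304867501262
1.75 tool y(=world x) 0.0 tool z -0.0
1.65 tool y(=world x) -12.7 tool z -6.9
1.5 tool y(=world x) -32.9 tool z -14.8
1.35 tool y(=world x) -54.1 tool z -19.5
1.2 tool y(=world x) -75.7 tool z -21.1
1.05 tool y(=world x) -97.3 tool z -19.4
0.9 tool y(=world x) -118.4 tool z -14.5
0.75 tool y(=world x) -138.6 tool z -6.5
0.6 tool y(=world x) -157.3 tool z 4.4
0.45 tool y(=world x) -174.2 tool z 18.0
0.3 tool y(=world x) -188.8 tool z 34.0
0.2 tool y(=world x) -197.2 tool z 45.8
0.1 tool y(=world x) -204.4 tool z 58.4
0.05 tool y(=world x) -207.5 tool z 64.9
0 tool y(=world x) -210.2 tool z 71.6
```

Emit:
{"name": "send_rows", "arguments": {
  "targets": [
    [[0,0,0,0,-12.7,-6.9,1],[0,0,0,0,-32.9,-14.8,1],[0,0,0,0,-32.9,-14.8,1],[0,0,0,0,-32.9,-14.8,1]]
  ]
}}

```text
time: 12.03
tool_pos: [638.2, -8.2, 267.0]
tcp_rot: [3.137, 0.0, 1.575]
contact_force: [3.9, -0.6, 7.2]
grip_width: 12.1
```

Run:
```python
from h import *
im=capture("scene"); cv2.imwrite("pics/s11z.png",cv2.resize(im[100:260,290:430,::-1],None,fx=5,fy=3.7))
o=get_obs(); print(o["tool_pos"]-[670.45,-8,251.4],o["tcp_rot"],o["contact_force"],o["moment"],o["grip_width"])
```

```text
[-31.68148841  -0.18457864  15.33918925] [3.13691811e+00 2.33218970e-04 1.57455019e+00] [ 2.76173613 -0.22229328  7.43269135] [-0.0195045  -0.42113005  0.00441643] 12.06669895750679
```

View pics/s11z.png

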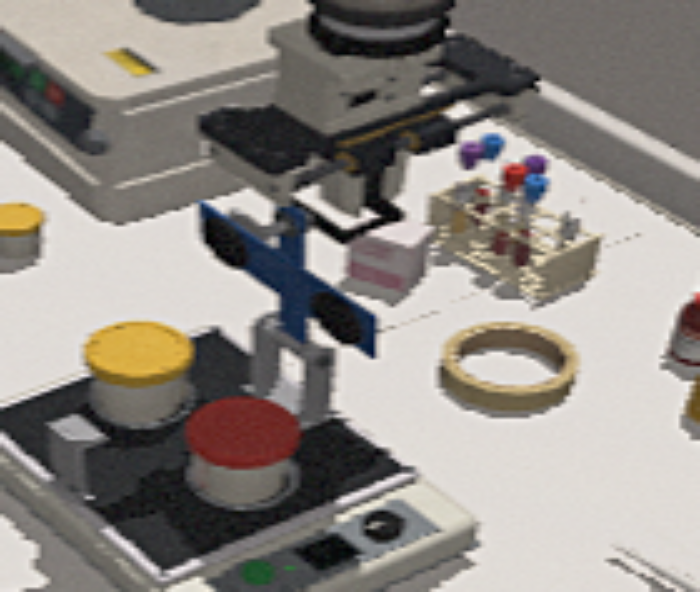

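Emit:
{"name": "send_rows", "arguments": {
  "targets": [
    [[0,0,0,0,-21.2,-4.7,1],[0,0,0,0,-42.8,-6.3,1],[0,0,0,-0.2,-64.4,-4.6,1],[0,0,0,-0.2,-85.5,0.3,1],[0,0,0,-0.2,-85.5,0.3,1]]
  ]
}}

```text
time: 12.5
tool_pos: [550.1, -8.5, 265.1]
tcp_rot: [-3.141, 0.0, 1.575]
contact_force: [1.6, 0.3, 7.9]
grip_width: 12.1
```

Run:
```python
from h import *
im=capture("scene"); cv2.imwrite("pics/s12z.png",cv2.resize(im[100:260,270:410,::-1],None,fx=5,fy=3.7))
im=capture("wrist"); cv2.imwrite("pics/w12.png",im[:,:,::-1])
o=get_obs(); print(o["tool_pos"]-[670.45,-8,251.4],o["tcp_rot"],o["contact_force"],o["moment"],o["grip_width"])
```

```text
[-117.73545555   -0.55889214   14.55286608] [ 3.13985021e+00 -2.50809318e-04  1.57448866e+00] [-0.33517038  1.66141691  8.45967822] [0.06131955 0.2725712  0.06796726] 12.124089408578337
```

View pics/s12z.png

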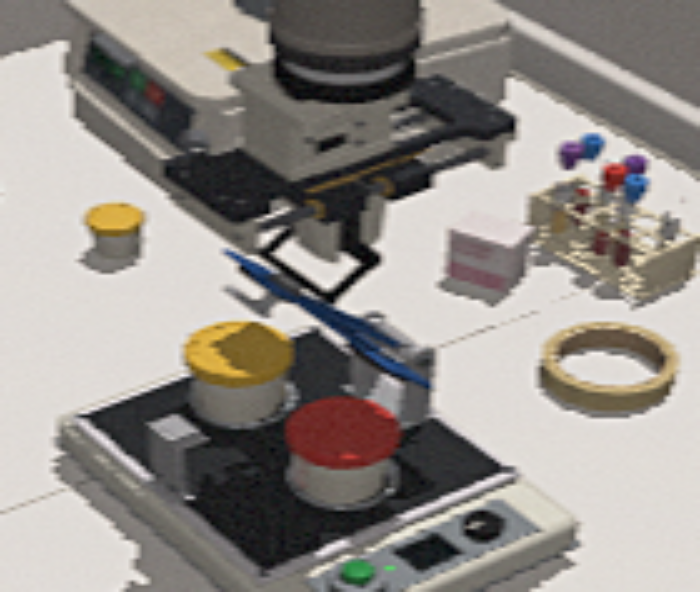

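View pics/w12.png

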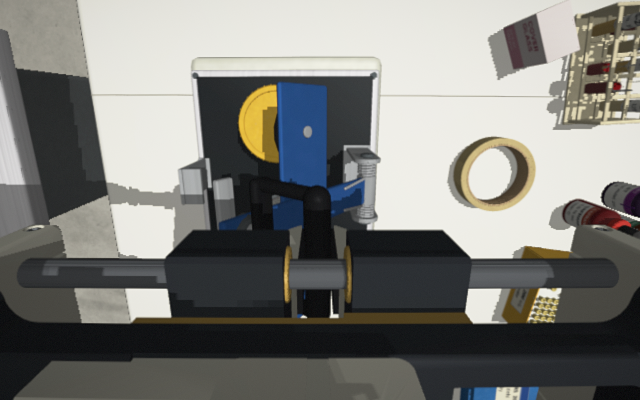

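Emit:
{"name": "send_rows", "arguments": {
  "targets": [
    [[0,0,0,0,-20.2,8,1],[0,0,0,0,-38.9,18.9,1],[0,0,0,-0.2,-55.8,32.5,1],[0,0,0,-0.2,-70.4,48.5,1],[0,0,0,-0.2,-70.4,48.5,1]]
  ]
}}

```text
time: 13.02
tool_pos: [480.8, -8.9, 214.5]
tcp_rot: [-3.14, -0.001, 1.574]
contact_force: [4.0, 1.5, 3.1]
grip_width: 12.2
```

Run:
```python
from h import *
im=capture("scene"); cv2.imwrite("pics/s13z.png",cv2.resize(im[120:280,270:410,::-1],None,fx=5,fy=3.7))
o=get_obs(); print(o["tool_pos"]-[670.45,-8,251.4],o["tcp_rot"],o["contact_force"],o["moment"],o["grip_width"])
```

```text
[-188.34729513   -0.96068688  -35.39675014] [-3.14071405e+00 -8.61400483e-04  1.57429194e+00] [0.58337367 2.62955876 4.15755374] [ 0.30199411 -0.11247704  0.05461503] 12.143254452809394
```

View pics/s13z.png

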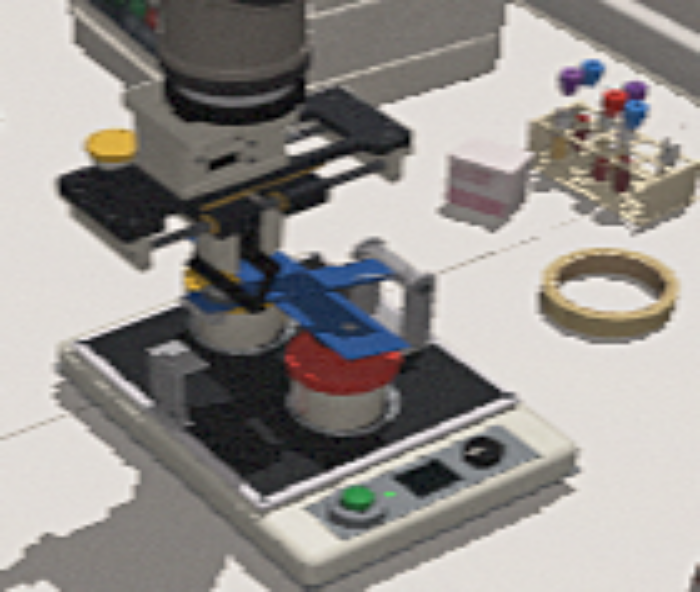

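Emit:
{"name": "send_rows", "arguments": {
  "targets": [
    [[0,0,0,0,-8.4,11.8,1],[0,0,0,0,-15.6,24.4,1],[0,0,0,0,-18.7,30.9,1],[0,0,0,0,-21.4,37.6,1],[0,0,0,0,-21.4,38.5,1]]
  ]
}}

```text
time: 13.48
tool_pos: [461.0, -9.1, 178.0]
tcp_rot: [-3.141, -0.001, 1.575]
contact_force: [-2.3, 2.1, 7.0]
grip_width: 12.1
```

Run:
```python
from h import *
im=capture("scene"); cv2.imwrite("pics/s14z.png",cv2.resize(im[120:280,270:410,::-1],None,fx=5,fy=3.7))
im=capture("wrist"); cv2.imwrite("pics/w14.png",im[:,:,::-1])
o=get_obs(); print(o["tool_pos"]-[670.45,-8,251.4],o["tcp_rot"],o["contact_force"],o["moment"],o["grip_width"])
```

```text
[-209.25289436   -1.07632695  -72.87457168] [-3.14090005e+00 -6.64775192e-04  1.57450987e+00] [-2.15088065  2.39281935  7.43930408] [0.27896253 0.27715259 0.06614842] 12.026021185189853
```

View pics/s14z.png

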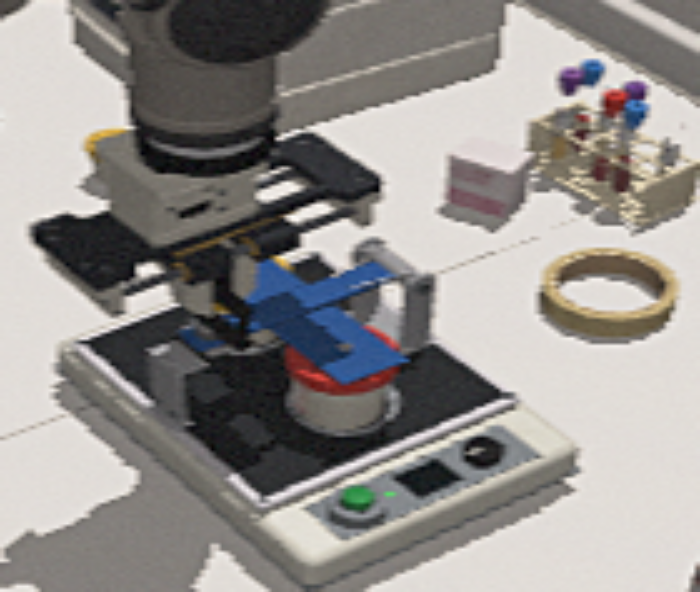

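View pics/w14.png

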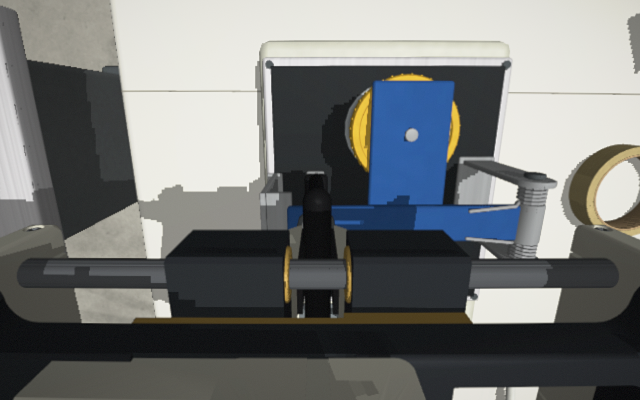

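Emit:
{"name": "send_rows", "arguments": {
  "targets": [
    [[0,0,0,0,0,1.5,1],[0,0,0,0,0,3,1],[0,0,0,0,0,3,1]]
  ]
}}

```text
time: 13.83
tool_pos: [460.2, -9.0, 175.5]
tcp_rot: [-3.139, -0.001, 1.575]
contact_force: [-6.5, 2.3, 8.8]
grip_width: 12.0
```

```bash
python3 g.py 459.7 -8.2 176 3.08
```

```text
now [460.2  -9.  175.5] [-3.139e+00 -1.000e-03  1.575e+00] t 13.8333 w 12.0 F [-6.5  2.3  8.8]
turn [ -0.1  -0.2 -86.2] shift [ 0.8 -0.5 -0.5]
```

Emit:
{"name": "send_rows", "arguments": {
  "targets": [
    [[0,0,0,0,0,1.5,1],[0,0,0,0,0,3,1],[0,0,0,0,0,3,1]]
  ]
}}

```text
time: 14.08
tool_pos: [459.9, -9.1, 173.9]
tcp_rot: [-3.139, -0.0, 1.575]
contact_force: [-11.2, 2.9, 21.6]
grip_width: 12.0
```

```bash
python3 g.py 459.7 -8.2 176 3.08
python3 - <<'E'
from h import *
im=capture("wrist"); cv2.imwrite("pics/w15.png",im[:,:,::-1]); m=camera_model("wrist")
# overlay predicted clamp plate top corners at level: x -24..24? y +-86 , z 135..; hinge
mx,my,yaw=516.7,-7.8,.0072
W=lambda p: Ro.from_euler("z",yaw).apply(p)+[mx,my,0]
H=np.array([78,0,142.5])
a=im[:,:,::-1].copy()
for th,col in((0,(0,0,255)),(0.06,(0,255,0))):
    R=Ro.from_euler("y",th)
    pts=[]
    for p in [(-24,86,141),(24,86,141),(24,12,141),(-24,12,141)]:
        pts.append(proj(m,W(R.apply(np.array(p)-H)+H)))
    print(th,np.round(pts,1).tolist())
    cv2.polylines(a,[np.int32(pts)],True,col,1)
cv2.imwrite("pics/w15o.png",cv2.resize(a[50:330,250:510],None,fx=3,fy=2.1))
E
```

```text
now [459.9  -9.1 173.9] [-3.139 -0.     1.575] t 14.0833 w 12.0 F [-11.2   2.9  21.6]
turn [ -0.1  -0.1 -86.2] shift [ 0.9 -0.2 -2.1]
0 [[375.6, 75.7], [461.5, 75.7], [448.2, 202.9], [370.4, 203.1]]
0.06 [[377.7, 74.7], [464.0, 75.2], [450.3, 204.4], [372.2, 206.0]]
```

View pics/w15o.png

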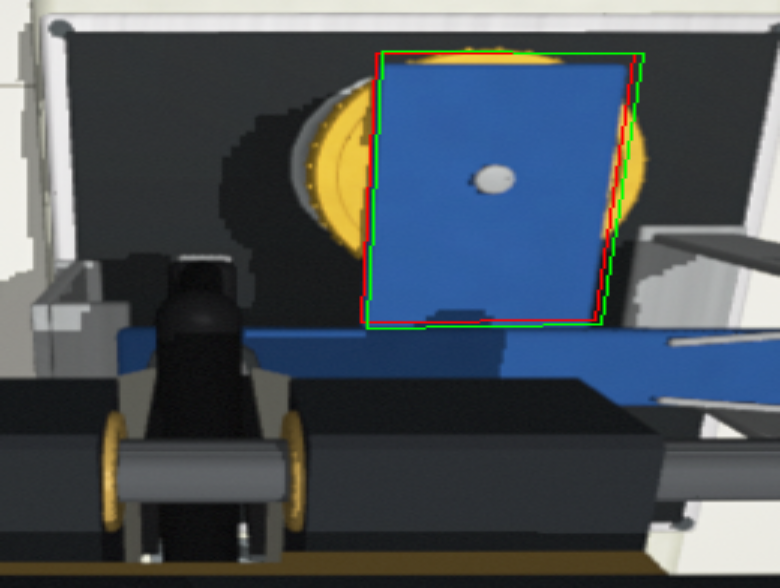

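Emit:
{"name": "send_rows", "arguments": {
  "targets": [
    [[0,0,0,0.5,-0.6,0,1],[0,0,-5,0.9,-0.6,0,1],[0,0,-11,0.9,-0.6,0,1],[0,0,-17,0.9,-0.6,0,1],[0,0,-23,0.9,-0.6,0,1]]
  ]
}}

```text
time: 14.55
tool_pos: [459.7, -8.9, 173.9]
tcp_rot: [-3.139, 0.0, 1.981]
contact_force: [-10.3, -1.0, 20.1]
grip_width: 12.4
```

```bash
python3 - <<'E'
from h import *
im=capture("wrist"); cv2.imwrite("pics/w16.png",im[:,:,::-1])
o=get_obs();print(o["moment"])
E
python3 g.py 459.7 -8.2 174 3.08
```

```text
[-0.19109174  1.59612196  0.01982965]
now [459.7  -8.9 173.9] [-3.139  0.     1.988] t 14.6 w 11.9 F [-11.   -1.4  19.7]
turn [ -0.1  -0.1 -62.6] shift [ 0.7  0.3 -0.1]
```

View pics/w16.png

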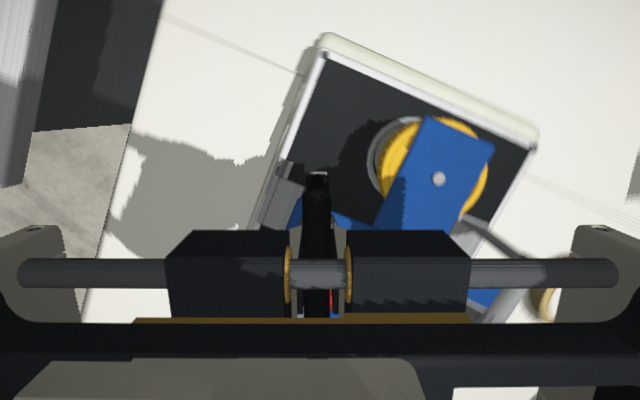

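Emit:
{"name": "send_rows", "arguments": {
  "targets": [
    [[0,0,-6.5,0,0,0,1],[0,0,-13,0,0,0,1],[0,0,-19.5,0,0,0,1],[0,0,-26,0,0,0,1],[0,0,-32,0,0,0,1]]
  ]
}}

```text
time: 15.02
tool_pos: [459.5, -9.0, 173.9]
tcp_rot: [-3.139, -0.001, 2.54]
contact_force: [-11.3, -1.8, 21.0]
grip_width: 11.9
```

```bash
python3 g.py 459.7 -8.2 174 3.08
python3 - <<'E'
from h import *
o=get_obs();print(o["moment"])
E
```

```text
now [459.5  -9.  173.9] [-3.139e+00 -1.000e-03  2.540e+00] t 15.0167 w 11.9 F [-11.3  -1.8  21. ]
turn [ -0.1  -0.1 -30.9] shift [ 0.4  0.8 -0.1]
[-0.3021752   1.69501829 -0.03385087]
```

Emit:
{"name": "send_rows", "arguments": {
  "targets": [
    [[0,0,-6.5,0,0,0,1],[0,0,-13,0,0,0,1],[0,0,-19.5,0,0,0,1],[0,0,-26,0,0,0,1],[0,0,-30.5,0,0,0,1]]
  ]
}}

```text
time: 15.43
tool_pos: [459.5, -9.2, 173.9]
tcp_rot: [-3.14, -0.002, 3.073]
contact_force: [-10.5, -2.4, 20.2]
grip_width: 12.0
```

```bash
python3 g.py 459.7 -8.2 174 3.09
python3 - <<'E'
from h import *
o=get_obs();print(o["moment"])
im=capture("wrist"); cv2.imwrite("pics/w17.png",im[:,:,::-1])
im=capture("scene"); cv2.imwrite("pics/s17z.png",cv2.resize(im[120:280,270:410,::-1],None,fx=5,fy=3.7))
E
```

```text
now [459.5  -9.2 173.9] [-3.140e+00 -2.000e-03  3.073e+00] t 15.4333 w 12.0 F [-10.5  -2.4  20.2]
turn [-0.1 -0.1 -1. ] shift [-0.1  1.  -0.1]
[-0.4154243   1.74998247 -0.06099744]
```

View pics/w17.png

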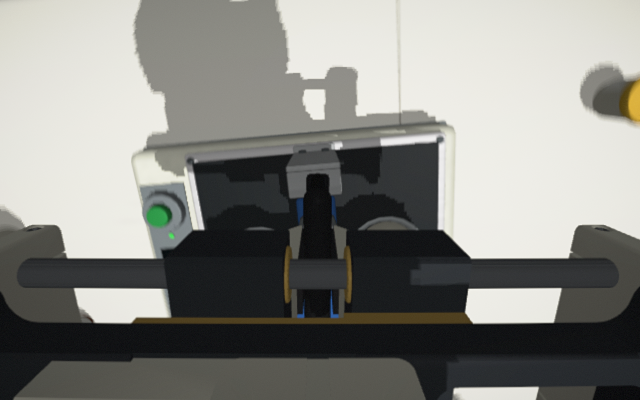

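View pics/s17z.png

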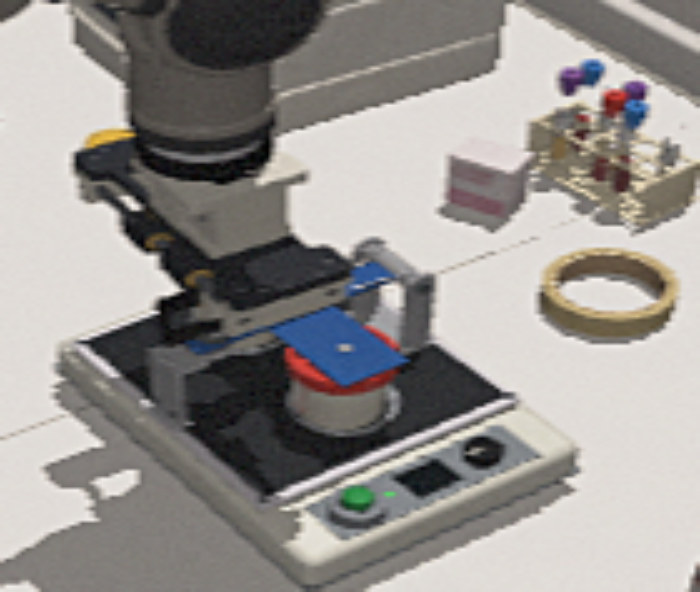

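Emit:
{"name": "send_rows", "arguments": {
  "targets": [
    [[0,0,-2.5,0,0,0,1],[0,0,-4,0,0,0,1],[0,0,-4,0,0,0,1]]
  ]
}}

```text
time: 15.78
tool_pos: [459.7, -9.2, 173.8]
tcp_rot: [-3.14, -0.002, 3.138]
contact_force: [-10.0, -2.4, 19.5]
grip_width: 12.6
```

```bash
python3 g.py 459.7 -8.2 174 3.09
python3 - <<'E'
from h import *
o=get_obs();print(o["moment"])
E
```

```text
now [459.7  -9.2 173.8] [-3.140e+00 -2.000e-03  3.138e+00] t 15.7833 w 12.6 F [-10.   -2.4  19.5]
turn [-0.1 -0.1  2.7] shift [-0.   1.  -0.2]
[-0.37403505  1.57363458 -0.36478739]
```

Emit:
{"name": "send_rows", "arguments": {
  "targets": [
    [[0,0,2,0,0,-1.5,1],[0,0,3,0,0,-3,1],[0,0,3,0,0,-5,1],[0,0,3,0,0,-5,1]]
  ]
}}

```text
time: 16.12
tool_pos: [460.8, -9.2, 178.0]
tcp_rot: [-3.14, -0.0, 3.084]
contact_force: [-2.3, -2.0, 4.8]
grip_width: 11.9
```

```bash
python3 g.py 459.7 -8.2 174 3.09
python3 - <<'E'
from h import *
o=get_obs();print(o["moment"])
E
```

```text
now [460.8  -9.2 178. ] [-3.14  -0.     3.084] t 16.1167 w 11.9 F [-2.3 -2.   4.8]
turn [-0.1 -0.  -0.3] shift [1.1 0.9 4. ]
[-0.33260027  0.38762577 -0.01691443]
```

Emit:
{"name": "send_rows", "arguments": {
  "targets": [
    [[0,0,0,0,0,-1,1],[0,0,0,0,0,-2,1],[0,0,0,0,0,-2,1]]
  ]
}}

```text
time: 16.37
tool_pos: [460.5, -9.0, 178.5]
tcp_rot: [-3.141, -0.0, 3.084]
contact_force: [2.4, -4.4, -4.2]
grip_width: 12.1
```

```bash
python3 g.py 459.7 -8.2 174 3.09
python3 - <<'E'
from h import *
o=get_obs();print(o["moment"])
E
```

```text
now [460.5  -9.  178.5] [-3.141 -0.     3.084] t 16.3667 w 12.1 F [ 2.4 -4.4 -4.2]
turn [-0.1 -0.  -0.3] shift [0.8 0.8 4.5]
[-0.69961953 -0.43869752 -0.03698402]
```

The latch holds (force now pulls the tool down, clamp no longer rises). Release.

Emit:
{"name": "send_rows", "arguments": {
  "targets": [
    [[0,0,0,0,0,1,1],[0,0,0,0,0,1,0],[0,0,0,0,0,1,0],[0,0,0,0,0,1,0],[0,0,0,0,0,1,0]]
  ]
}}

```text
time: 16.78
tool_pos: [459.2, -8.0, 177.8]
tcp_rot: [3.141, -0.001, 3.084]
contact_force: [-0.4, 0.3, -0.5]
grip_width: 34.1
```

Emit:
{"name": "send_rows", "arguments": {
  "targets": [
    [[0,0,0,0,0,-5,0],[0,0,0,0,0,-30,0],[0,0,0,0,0,-65,0],[0,0,0,0,0,-100,0],[0,0,0,0,0,-100,0]]
  ]
}}

```text
time: 17.2
tool_pos: [462.1, -8.6, 284.7]
tcp_rot: [-3.14, 0.012, 3.085]
contact_force: [0.2, 0.3, 0.3]
grip_width: 45.9
```

```bash
python3 - <<'E'
from h import *
capture("wrist"); im=capture("wrist"); cv2.imwrite("pics/w18.png",im[:,:,::-1]); m=camera_model("wrist")
for a,p in blobs(im,(45,80),60,100,50): print("green",a,p.round(1),onz(m,p[::-1],75).round(1))
im=capture("scene"); cv2.imwrite("pics/s18z.png",cv2.resize(im[120:280,270:410,::-1],None,fx=5,fy=3.7))
E
python3 g.py 467 -146.1 279 1.578
```

```text
green 227 [200.3 180. ] [ 463.  -143.9   75. ]
now [459.2  -8.2 278. ] [3.141 0.    3.084] t 17.35 w 45.8 F [-1.1 -0.2  0.3]
turn [ 0.   0.  86.3] shift [ -15.7 -137.3   -1. ]
```

View pics/w18.png

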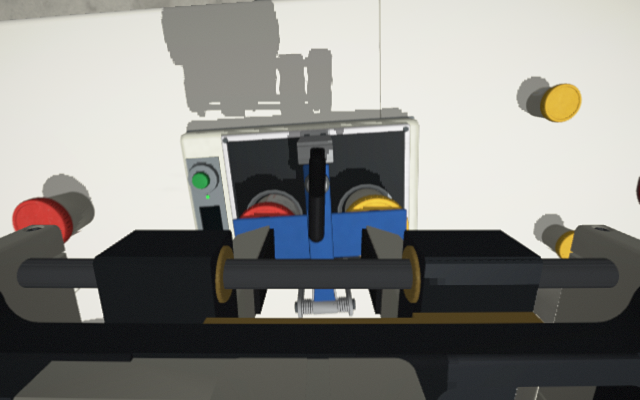

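View pics/s18z.png

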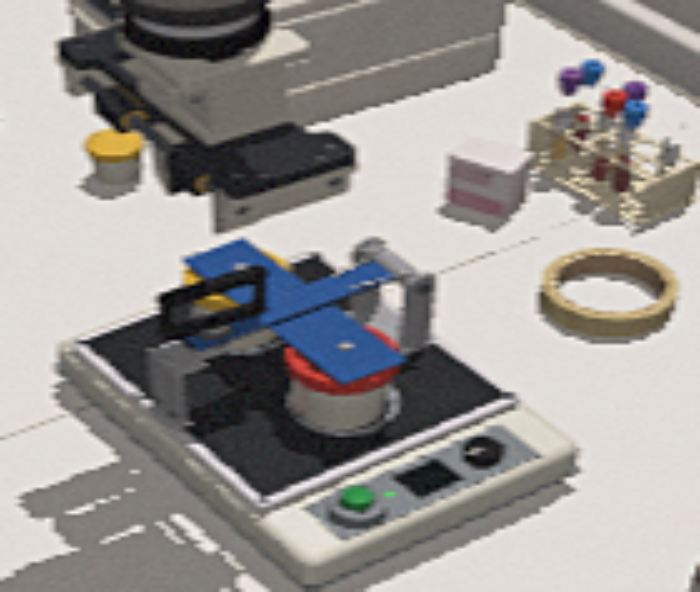

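Latched and shut, with the handle along the arm. Now the button: turn back and go above it.

Emit:
{"name": "send_rows", "arguments": {
  "targets": [
    [[0,0,7,-3,-28,0,1],[0,0,14,-6,-55,0,1],[0,0,21,-9,-83,0,1],[0,0,28,-12,-110,0,1],[0,0,35,-15,-135,0,1]]
  ]
}}

```text
time: 17.77
tool_pos: [465.8, -145.0, 276.3]
tcp_rot: [-3.141, -0.003, 2.467]
contact_force: [-0.2, 0.6, 0.9]
grip_width: 17.2
```

Emit:
{"name": "send_rows", "arguments": {
  "targets": [
    [[0,0,7,0,0,0,1],[0,0,14,0,0,0,1],[0,0,21,0,0,0,1],[0,0,28,0,0,0,1],[0,0,35,0,0,0,1]]
  ]
}}

```text
time: 18.18
tool_pos: [465.9, -143.7, 276.2]
tcp_rot: [-3.139, -0.003, 1.856]
contact_force: [-0.6, -0.1, -0.3]
grip_width: 0.5
```

```bash
python3 g.py 467.5 -145.7 130 1.578
```

```text
now [ 465.9 -143.7  276.2] [-3.139e+00 -3.000e-03  1.856e+00] t 18.1833 w 0.5 F [-0.6 -0.1 -0.3]
turn [-0.2 -0.1 15.9] shift [ -2.8   1.3 146.2]
```

Emit:
{"name": "send_rows", "arguments": {
  "targets": [
    [[0,0,7,-2.8,1.3,0,1],[0,0,14,-2.8,1.3,20,1],[0,0,15.9,-2.8,1.3,60,1],[0,0,15.9,-2.8,1.3,100,1],[0,0,15.9,-2.8,1.3,125,1]]
  ]
}}

```text
time: 18.6
tool_pos: [466.1, -144.9, 148.3]
tcp_rot: [-3.136, -0.003, 1.585]
contact_force: [0.3, 0.6, -0.1]
grip_width: 0.4
```

Emit:
{"name": "send_rows", "arguments": {
  "targets": [
    [[0,0,0,0,0,10,1],[0,0,0,0,0,20,1],[0,0,0,0,0,20,1]]
  ]
}}

```text
time: 18.85
tool_pos: [466.5, -145.1, 129.5]
tcp_rot: [-3.135, -0.004, 1.585]
contact_force: [-0.8, 0.4, -0.1]
grip_width: 0.6
```

```bash
python3 g.py 467.5 -145.7 75.5 1.578
python3 - <<'E'
from h import *
im=capture("wrist"); cv2.imwrite("pics/w19.png",im[:,:,::-1])
im=capture("scene"); cv2.imwrite("pics/s19z.png",cv2.resize(im[140:300,270:410,::-1],None,fx=5,fy=3.7))
E
python3 g.py 467.5 -145.7 75.5 1.578
```

```text
now [ 466.5 -145.1  129.5] [-3.135 -0.004  1.585] t 18.85 w 0.6 F [-0.8  0.4 -0.1]
turn [-0.4 -0.2  0.4] shift [-0.8  1.4 54. ]
now [ 468.  -145.9  132. ] [-3.139e+00 -1.000e-03  1.585e+00] t 18.95 w 0.1 F [0.6 1.  0.1]
turn [-0.1 -0.1  0.4] shift [ 0.1 -0.4 56.5]
```

View pics/w19.png

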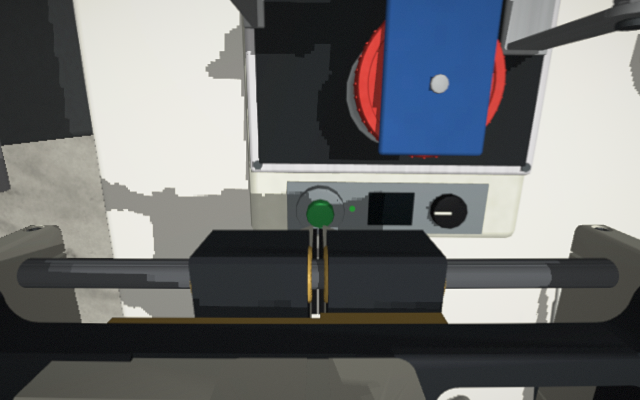

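View pics/s19z.png

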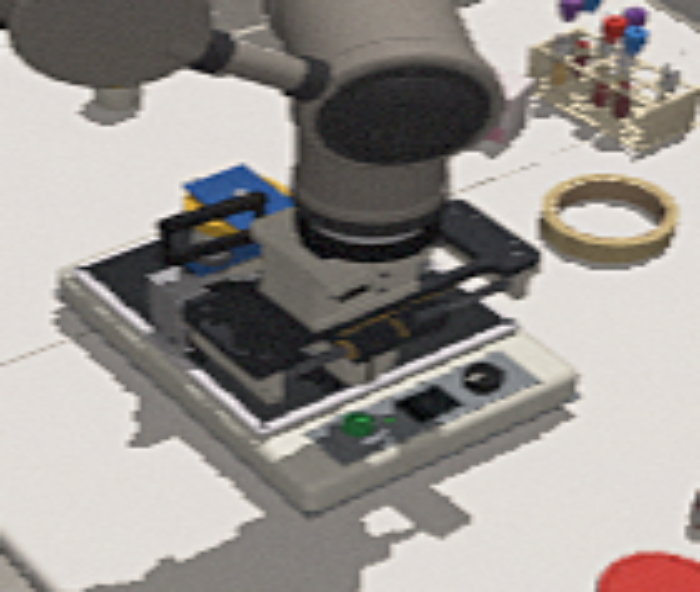

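Emit:
{"name": "send_rows", "arguments": {
  "targets": [
    [[0,0,0,0,0,20,1],[0,0,0,0,0,40,1],[0,0,0,0,0,50,1],[0,0,0,0,0,50,1]]
  ]
}}

```text
time: 19.28
tool_pos: [467.6, -145.7, 81.5]
tcp_rot: [-3.139, -0.002, 1.585]
contact_force: [-0.7, -0.3, 0.5]
grip_width: 0.3
```

```bash
python3 g.py 467.5 -145.7 70 1.578
```

```text
now [ 467.6 -145.7   81.5] [-3.139e+00 -2.000e-03  1.585e+00] t 19.2833 w 0.3 F [-0.7 -0.3  0.5]
turn [-0.2 -0.1  0.4] shift [-0.  -0.1 11.5]
```

Emit:
{"name": "send_rows", "arguments": {
  "targets": [
    [[0,0,0,0,0,5,1],[0,0,0,0,0,8,1],[0,0,0,0,0,11,1],[0,0,0,0,0,12,1],[0,0,0,0,0,12,1]]
  ]
}}

```text
time: 19.7
tool_pos: [469.3, -146.5, 71.4]
tcp_rot: [3.14, 0.001, 1.585]
contact_force: [1.9, 0.5, 2.0]
grip_width: 0.4
```

```bash
python3 g.py 467.5 -145.7 70 1.578
```

```text
now [ 469.3 -146.5   71.4] [3.140e+00 1.000e-03 1.585e+00] t 19.7 w 0.4 F [1.9 0.5 2. ]
turn [0.1 0.  0.4] shift [ 0.8 -1.8  1.4]
```

Emit:
{"name": "send_rows", "arguments": {
  "targets": [
    [[0,0,0,0,0,1.5,1],[0,0,0,0,0,2.5,1],[0,0,0,0,0,2.5,1],[0,0,0,0,0,2.5,1]]
  ]
}}

```text
time: 20.03
tool_pos: [469.4, -146.5, 69.6]
tcp_rot: [3.14, 0.001, 1.585]
contact_force: [-1.3, 0.8, 11.6]
grip_width: 0.5
```

```bash
python3 g.py 467.5 -145.7 70 1.578
```

```text
now [ 469.4 -146.5   69.6] [3.140e+00 1.000e-03 1.585e+00] t 20.0333 w 0.5 F [-1.3  0.8 11.6]
turn [0.1 0.1 0.4] shift [ 0.9 -1.9 -0.4]
```

Force jumped to 11.6 N at z = 69.6, so the button is on its stop. Lift off and check.

Emit:
{"name": "send_rows", "arguments": {
  "targets": [
    [[0,0,0,0,0,-10,1],[0,0,0,0,0,-40,1],[0,0,0,0,0,-80,1],[0,0,0,0,0,-120,1],[0,0,0,0,0,-160,1]]
  ]
}}

```text
time: 20.45
tool_pos: [468.0, -145.9, 229.9]
tcp_rot: [-3.14, -0.001, 1.585]
contact_force: [1.4, -0.2, -0.6]
grip_width: 0.1
```

Emit:
{"name": "send_rows", "arguments": {
  "targets": [
    [[0,0,0,-20,-10,-40,1],[0,0,0,-60,-10,-60,1],[0,0,0,-90,-20,-60,1],[0,0,0,-90,-20,-60,1],[0,0,0,-90,-20,-60,1]]
  ]
}}

```text
time: 20.87
tool_pos: [449.3, -237.8, 288.1]
tcp_rot: [-3.141, -0.0, 1.582]
contact_force: [0.0, 0.6, -0.6]
grip_width: 0.6
```

Run:
```python
from h import *
for c in("wrist","scene","top"):
    im=capture(c); cv2.imwrite(f"pics/{c}20.png",im[:,:,::-1])
    if c=="scene": cv2.imwrite("pics/s20z.png",cv2.resize(im[120:340,240:480,::-1],None,fx=3.2,fy=2.7))
    if c=="top":
        m=camera_model(c)
        for a,p in blobs(im,(172,6)): print(a,p.round(1))
print(get_obs())
```

```text
42 [425.1  92.4]
36 [461.2 174.7]
338 [206. 201.]
37 [347. 205.]
{'time': 21.0167, 'joint_positions': array([-6.33547518e-01,  2.69547350e-01,  1.45772113e+00,  4.82931362e-04,
        1.41625798e+00, -6.48584985e-01]), 'dq': array([ 0.01279086, -0.00094728, -0.00183458, -0.00179991, -0.0010607 ,
       -0.00199811]), 'tau': array([-6.60874844e-01, -4.05118918e+01, -2.58521068e+01,  5.91413555e-03,
        7.36538647e-02,  2.75136605e-03]), 'tool_pos': array([ 449.81647894, -235.43284643,  287.6548548 ]), 'tcp_rot': array([-3.14033967e+00, -1.54830865e-03,  1.58575803e+00]), 'contact_force': array([-0.0610334 , -0.78314738,  0.0296433 ]), 'moment': array([-0.07726724,  0.00980097, -0.01739298]), 'grip_width': 0.22664796646165844}
```

View pics/s20z.png

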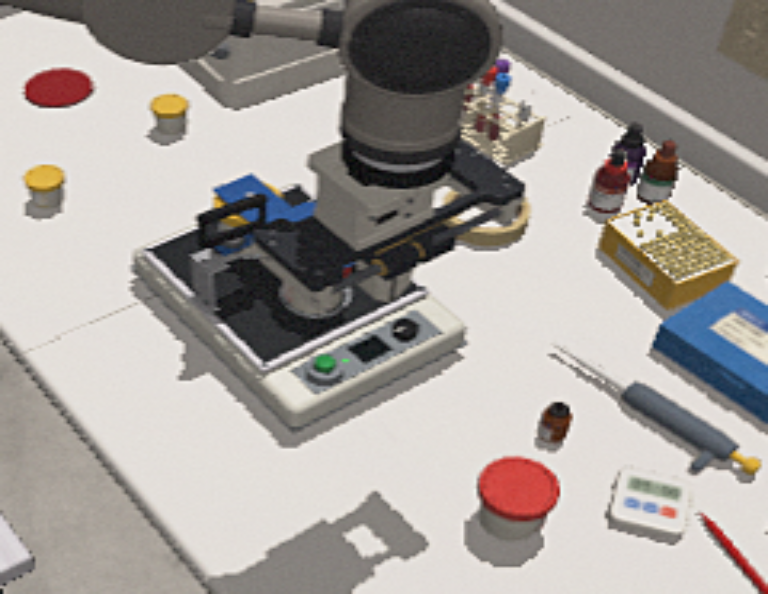

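View pics/wrist20.png

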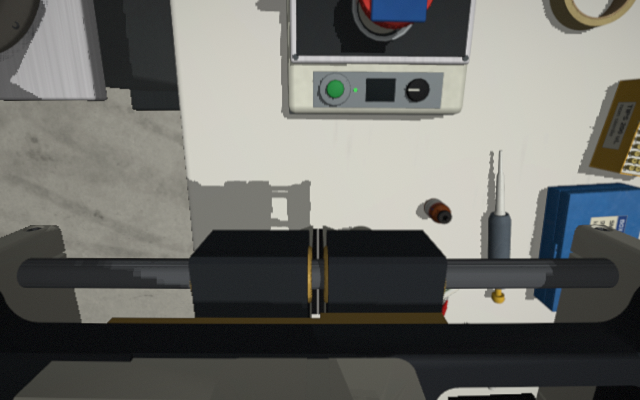

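```bash
python3 -c "
from plant import *
print(close_job())"
```

```text
the job is handed in; nothing more can be done
None
```

The job is done and handed in at about 21 s; no verdict was reported.

- **Cup:** I put the large yellow-lidded cup in the empty nest. After release the wrist camera placed it within about 1 mm of the nest centre.
- **Clamp and latch:** I swung the clamp down by its handle until the force jumped to about 21 N at the stop. I then turned the handle about 1.5 rad to its end. Before letting go I eased the handle up a few millimetres, and the latch held. It stayed shut in the pictures after release.
- **Start button:** I pressed it straight down until the force reached 11.6 N, about 6 mm below its nominal top. I had no direct reading of its travel. It looked up again in the last wrist picture.
- **Last checks:** The robot was clear of everything, with contact force near zero. The clamp was down with the handle along the arm, and the other things on the bench looked unmoved. I did not measure the spare cup, bottle and timer again. The gripper partly hid the two cups under the clamp in that last view.
- **Disagreements:** The networks' place estimates were up to about 10 mm off, so I used my own measurements of lids, screws, button and bar. The bar also bottomed about 5 mm lower in tool height than I had computed, probably because it slipped a little in the grip.

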